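# Nest the parts cups in the flap-lid bin

## Task

Swing wide open the flap of the green parts bin by its bar handle and move whatever wheels lie inside onto the steel tray, lying flat. Then stand all the grey parts cups in the bin nested one inside the other in size order, widest outermost, each sitting upright on the floor of the next, and finally shut the flap. Leave the two jars standing where they are.

Things in the scene. Friction and masses are not known exactly. Their poses are not given: they have to be found in the camera images.
- cup_a: widest of the round open grey plastic parts cups (three or four are there; None if absent): outer diameter 140 mm, inner 124 mm, 54 mm tall, straight 8 mm wall to pinch anywhere on the rim, floor 14 mm thick, about 220 g. Origin at the centre of its underside, z up. Starts on the bench. Standing in a wider cup, its rim is 14 mm above that cup's rim
- cup_b: second widest of the round open grey plastic parts cups (three or four are there; None if absent): outer diameter 112 mm, inner 96 mm, 54 mm tall, straight 8 mm wall to pinch anywhere on the rim, floor 14 mm thick, about 160 g. Origin at the centre of its underside, z up. Starts on the bench. Standing in a wider cup, its rim is 14 mm above that cup's rim
- cup_c: second narrowest of the round open grey plastic parts cups (three or four are there; None if absent): outer diameter 84 mm, inner 68 mm, 54 mm tall, straight 8 mm wall to pinch anywhere on the rim, floor 14 mm thick, about 110 g. Origin at the centre of its underside, z up. Starts on the bench. Standing in a wider cup, its rim is 14 mm above that cup's rim
- cup_d: narrowest of the round open grey plastic parts cups (three or four are there; None if absent): outer diameter 56 mm, inner 40 mm, 54 mm tall, straight 8 mm wall to pinch anywhere on the rim, floor 14 mm thick, about 70 g. Origin at the centre of its underside, z up. Starts on the bench. Standing in a wider cup, its rim is 14 mm above that cup's rim
- bin: green plastic parts bin fixed to the bench, 200 mm (its x) by 220 mm (its y) by 110 mm high outside, 5 mm walls and floor, open on top under the flap. Origin at the centre of its underside; z up, -x is its front (towards the robot)
- bin_in (a point): centre of the bin's inner floor, 5 mm above the bench (inside 190 by 210 mm, 105 mm deep); axes as the bin's
- flap (a joint): angle of the bin's green flap lid: 0 shut, grows as it opens upward, 1.57 upright, stop at 1.75; starts between 0 and 0.12. Its hinge is stiff (about 0.3 N m), so it stays at any angle
- flap_hinge (a point): middle of the flap's hinge axis, on the bin's far (+x) top edge; the axis is the bin's y. The flap is a plate 200 mm by 220 mm, 8 mm thick, turning about its underside's far edge. The point turns with the flap
- flap_handle (a point): middle of the flap's steel bar handle: a round bar 11 mm thick and 100 mm long, parallel to the hinge, 35 mm above the flap's upper face and 30 mm in from its free edge, so 170 mm from the hinge along the flap and 43 mm above its underside. The point turns with the flap
- tray: shallow steel tray fixed to the bench, 240 mm (its x) by 140 mm (its y), 14 mm high, 4 mm walls and floor. Origin at the centre of its underside. A chrome nut (25 mm) and a black pivot cup (32 mm) stay fixed at its +x end, about 90 mm from the centre; the rest is free
- tray_in (a point): centre of the tray's inner floor, 4 mm above the bench; axes as the tray's
- wheel_1: sky-blue skateboard wheel, 60 mm diameter, 44 mm thick, 150 g, lying flat on the bin's floor at the start on the -y side (one or two wheels are there; None if absent). Origin at its centre, z along its axle
- wheel_2: sky-blue skateboard wheel, 60 mm diameter, 44 mm thick, 150 g, lying flat on the bin's floor at the start on the +y side (one or two wheels are there; None if absent). Origin at its centre, z along its axle
- jar_1: jar, 52 mm diameter, 70 mm tall, on the right of the bench; bystander, origin under its centre
- jar_2: jar, 48 mm diameter, 90 mm tall, on the left of the bench; bystander, origin under its centre
Mind the look-alikes: they are no part of the job. Leave any pink look-alike of the cup_a alone.

How it is judged:
By the outcome, as a careful person would: the job done as asked, in the order asked, and still so for the second after the job is handed in, with the robot touching nothing.
Of cup_a, cup_b, cup_c, cup_d only 3 to 4 are there at a start; the rules pass over those that are not, and their reading is None.
Of wheel_1, wheel_2 only 1 to 2 are there at a start; the rules pass over those that are not, and their reading is None.
At some moment in a run one of cup_a, cup_b, cup_c, cup_d may be knocked a few centimetres aside while the robot is not near it.
It also fails if it takes over 210 s, if anything falls off the work surface, if the arm or the gripper's body presses on something with over 40 N, if the wrist force passes 120 N, or if a joint passes its speed limit or range.

## Robot

A 6-joint arm with a two-finger parallel gripper is mounted at the origin on the work surface. World frame = base frame: x ahead of the robot, y to its left, z up, the work surface at z = 0. Lengths are in m, angles in rad, forces in N, time in s.
With the tool pointing down it reaches from about 0.35 to 0.975 m from the base axis. Payload 7.1 kg.
Tool frame: the origin (TCP) lies between the finger pads; the fingertips stand 22 mm ahead of it and the grasp point (between the pads) lies 3 mm ahead of it; z points along the fingers, y is the line along which they close (so a half turn about z gives the same grasp; the last joint's range is limited). The gripper opens to 88 mm and grips with 3 to 60 N. Pads are 20 mm wide; open, the fingers measure 115 mm over their backs; the gripper's body (75 mm by 178 mm) begins 61 mm behind the grasp point.
Start: joints at [-1.2, 0.423, 1.63, -0, 1.089, -0.019], TCP at [0.238, -0.578, 0.245] pointing down, gripper open.
Joint ranges: [-3, 3], [-0.9, 2.11], [0.09, 2.58], [-1.31, 4.45], [0.11, 2.69], [-2.54, 2.54]. Speed limits (rad/s): [2.39, 2.39, 3.01, 3.14, 3.14, 3.14].

## Interface

Orientations are given as [roll, pitch, yaw] about the fixed x, y, z axes, in that order (R = Rz(yaw) Ry(pitch) Rx(roll)).
In Python, from plant import r gives the robot as it stands. The module is installed in compiled form; this text tells all that it offers.
- The arm moves only by the tool move_arm, never from a script. Its argument "deltas" is a list that holds one entry, the list of rows, each a list of 6 numbers: the shift along the tool's x, y, z as a fraction of full scale, then the turn, a rotation vector about the tool's x, y, z as a fraction of full scale. In form: [[[tx, ty, tz, rx, ry, rz], ...]]. A call has 1 to 20 rows; each row is the pose to reach, as a shift and turn from the pose commanded when the call began, along the tool's axes at that moment; what a row does not reach only later rows make up. Full scale, the value 1, is 0.15 m for a shift and 90 degrees for a turn. A row lasts 1/10 s, in which the tool goes at most 50 mm and 8.59 degrees, less where a joint would pass 70% of its speed; a pose out of reach is approached as far as the arm can. A call with a number of a shift or a turn outside -1 to 1 is refused whole. A call with a gripper value outside its range is refused whole. "gripper" is the closure, from -1 (fully open) to 1 (shut), set as the call begins (left out, the last holds). The fingers move at their own pace and stop on an object; "squeeze" is the grip in N (left out, the last holds). Time passes only in rows, so rows that repeat a pose let the fingers close. It gives the time, the measured TCP pose, the force, the opening and the grip force at its end, in the units of the state.
- r.observe(): the state, without advancing time (a new reading comes with each control period).
- r.grab_frame(name): name is "scene" or "side" or "wrist"; returns (picture, depth): 400x640x3 uint8, blue, green, red; 400x640 float32, m along the optical axis (not along the pixel's ray), 0 where there is no reading.
- r.get_calibration(name): a dict with "fx", "fy", "cx", "cy" (pixels), "origin" and "attitude" of the camera in the world. Camera axes: x right, y up, looking along -z (the intrinsics and any distortion apply to the point x, -y, -z); pixel columns grow to the right and rows downward; lengths in m; the calibration is good to about 2 mm. A picture is of the moment at which its call begins: read the wrist's pose just before it. get_calibration takes no time and is no camera call; for the wrist camera it gives the pose at the moment of the call.
- r.job_done(): hands the job in; it is judged then, once.
The state is a dict: "time_s": time; "joints": joint angles; "dq": joint speeds; "joint_efforts": joint torques, N m; "position": TCP position; "tcp_rot": TCP orientation; "contact_force": force on the tool from outside, world axes, zero at the start; "moment": the same for the moment, N m; "grip_width": finger opening in m; "finger_force": force on a finger pad.
Only numpy, scipy, OpenCV 4.12 (cv2) and the standard library are available. Lean on these libraries where they do the work, as an engineer would, in place of code of your own. Each camera call takes 0.05 s, during which the arm holds its last target. There are 200 camera calls.

## Working session

There is one attempt and no reset: what is moved stays moved. The work goes in short steps, Python scripts to look and compute and a tool call to move; the robot and the scene stay as the last step left them, time stands still between calls to the robot, and variables do not carry over. Pictures are saved under pics/ and viewed, at most 14 in all, crops included, and the job is handed in when it is done.

Besides the shell and the picture viewer there is one more tool, called after "Emit:" by a JSON object that holds its "name" and its "arguments", one argument or row to a line. move_arm: Moves the arm, as the interface text tells. Shift numbers are shares of 0.15 m and turn numbers shares of 90 degrees, none past 1 either way. Its arguments: {"type":"object","properties":{"deltas":{"type":"array"},"gripper":{"type":"number"},"squeeze":{"type":"number"}},"required":["deltas"]}

```bash
mkdir -p pics; cat > h.py <<'E'
import numpy as np, cv2
from scipy.spatial.transform import Rotation as R
from plant import r
def snap(n,f):
    c=r.get_calibration(n); im,d=r.grab_frame(n); cv2.imwrite(f'pics/{f}.png',im); np.savez(f'pics/{f}.npz',im=im,d=d,**{k:np.array(v) for k,v in c.items()}); return im,d,c
def world(d,c):
    att=np.array(c['attitude']); M=att if att.shape==(3,3) else (R.from_euler('xyz',att).as_matrix() if att.size==3 else None)
    v,u=np.mgrid[:d.shape[0],:d.shape[1]]
    p=np.stack([(u-c['cx'])/c['fx']*d,-(v-c['cy'])/c['fy']*d,-d],-1)
    w=p@M.T+np.array(c['origin']); w[d==0]=np.nan; return w
E
python3 - <<'E'
from h import *
print(r.observe())
for n in ('scene','side','wrist'):
    im,d,c=snap(n,n+'0'); print(n,c)
E
```

```text
{'time_s': 0.0, 'joints': array([-1.20000943e+00,  4.23836866e-01,  1.63070085e+00,  1.94886186e-05,
        1.08861732e+00, -1.89936848e-02]), 'dq': array([ 0.00114464, -0.00133432, -0.00059044,  0.00080285, -0.00094971,
       -0.00035753]), 'joint_efforts': array([ 9.50960202e-04, -5.44612062e+01, -2.73669094e+01,  6.44304603e-02,
        2.26279692e-02, -1.17113973e-04]), 'position': array([ 0.23732844, -0.57760681,  0.2438999 ]), 'tcp_rot': array([-3.14003088e+00, -4.69229654e-05,  3.89771494e-01]), 'contact_force': array([-0.66743716, -0.21851137, -0.94476744]), 'moment': array([-0.01155517,  0.03072111, -0.04055364]), 'finger_force': 0.0, 'grip_width': 0.0876451489572455}
scene {'fx': 409.09186896774924, 'fy': 409.09186896774924, 'cx': 318.92741937472323, 'cy': 199.23897096207364, 'origin': array([1.21082948, 0.07145036, 0.78602945]), 'attitude': array([ 0.85030594, -0.014797  ,  1.63540597])}
side {'fx': 382.83628098490357, 'fy': 382.83628098490357, 'cx': 320.72785765121944, 'cy': 196.99034588008632, 'origin': array([0.07271212, 0.57519701, 0.86270685]), 'attitude': array([ 7.18559054e-01, -2.61632785e-04, -2.61115394e+00])}
wrist {'fx': 311.9135290126824, 'fy': 311.9135290126824, 'cx': 318.61326081987335, 'cy': 198.741658707919, 'origin': array([ 0.31212934, -0.54793852,  0.38429058]), 'attitude': array([-0.29330414,  0.00214826, -1.18120476])}
```

View pics/scene0.png

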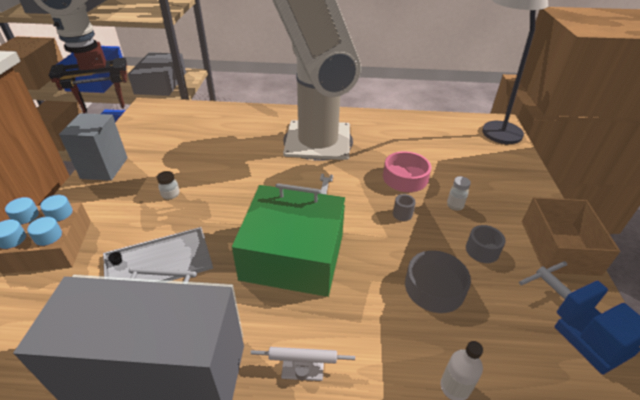

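View pics/side0.png

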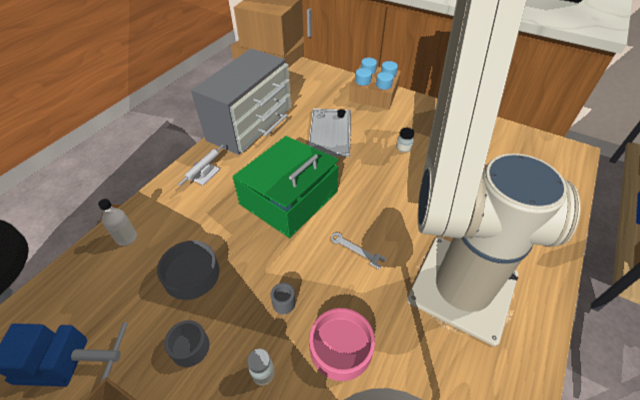

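The scene view shows the green bin at about (292,238), the steel tray at (158,257), and three grey cups at (438,280), (486,243) and (404,208). The pink look-alike is at (407,172), and the jars are at (168,185) and (459,193). The side view matches. Next I'll measure positions.

```bash
cat >> h.py <<'E'
def load(f):
    z=np.load(f'pics/{f}.npz'); return z['im'],z['d'],{k:z[k] for k in ('fx','fy','cx','cy','origin','attitude')}
def circ(p):
    A=np.c_[2*p[:,:2],np.ones(len(p))]; s=np.linalg.lstsq(A,(p[:,:2]**2).sum(1),rcond=None)[0]; return s[0],s[1],np.sqrt(s[2]+s[0]**2+s[1]**2)
def hullcirc(p):
    (x,y),rad=cv2.minEnclosingCircle(p[:,:2].astype(np.float32)); return np.round([x,y,2*rad],4)
E
python3 - <<'E'
from h import *
for f,boxes in (('scene0',{'big':(400,245,475,315),'mid':(463,222,510,265),'small':(390,190,418,222),'pink':(380,148,435,192),'jar2':(445,175,472,212),'jar1':(155,170,182,200)}),('side0',{'big':(152,235,225,300),'mid':(160,315,212,368),'small':(268,278,298,315)})):
    im,d,c=load(f); w=world(d,c)
    b=w[330:340,350:400] if f=='scene0' else w[150:160,370:380]
    print(f,'bench z',np.nanmedian(b[...,2]))
    for n,(u0,v0,u1,v1) in boxes.items():
        p=w[v0:v1,u0:u1].reshape(-1,3); p=p[np.isfinite(p[:,0])]; q=p[p[:,2]>0.01]
        t=np.percentile(q[:,2],97); q=q[abs(q[:,2]-t)<0.006]
        print(n,len(q),'ztop',round(t,4),hullcirc(q),np.round(circ(q),4))
im,d,c=load('scene0'); w=world(d,c)
hsv=cv2.cvtColor(im,cv2.COLOR_BGR2HSV); g=(abs(hsv[...,0].astype(int)-60)<15)&(hsv[...,1]>120)
p=w[g&np.isfinite(w[...,0])]; p=p[p[:,2]>0.1]
print('flap', cv2.minAreaRect(p[:,:2].astype(np.float32)), p[:,2].min(),p[:,2].max())
A=np.c_[p[:,:2],np.ones(len(p))]; print('plane',np.linalg.lstsq(A,p[:,2],rcond=None)[0])
h=w[180:200,270:340].reshape(-1,3); h=h[h[:,2]>0.14]; print('handle',len(h),h.mean(0),h.min(0),h.max(0))
p=w[235:285,100:215].reshape(-1,3); print('tray', np.nanmin(p,0),np.nanmax(p,0))
for uv in [(105,265),(205,232),(211,270),(110,280),(118,258),(190,275),(160,255)]: print(uv,np.round(w[uv[1],uv[0]],3))
p=w[282:395,30:240].reshape(-1,3); p=p[p[:,2]>0.1]; print('cab',cv2.minAreaRect(p[:,:2].astype(np.float32)),np.nanmax(p[:,2]))
E
```

```text
scene0 bench z -0.00047997249923081853
big 633 ztop 0.0543 [0.6092 0.3153 0.1429] [0.6098 0.314  0.0658]
mid 297 ztop 0.0544 [0.5121 0.4268 0.1632] [0.4864 0.451  0.0385]
small 138 ztop 0.0544 [0.3622 0.26   0.059 ] [0.3635 0.2609 0.0242]
pink 299 ztop 0.054 [0.1939 0.2834 0.1451] [0.1955 0.2837 0.0658]
jar2 136 ztop 0.0907 [0.3123 0.4166 0.0463] [0.3128 0.4154 0.016 ]
jar1 149 ztop 0.0703 [ 0.3292 -0.4124  0.05  ] [ 0.33   -0.4117  0.0172]
side0 bench z -0.0008994600295080257
big 577 ztop 0.0549 [0.6054 0.3155 0.1425] [0.6054 0.3162 0.0657]
mid 464 ztop 0.0553 [0.4798 0.4555 0.0847] [0.4793 0.4554 0.0378]
small 228 ztop 0.0551 [0.3595 0.2622 0.0573] [0.3594 0.2628 0.0241]
flap ((0.5428977608680725, -0.025940880179405212), (0.21657641232013702, 0.19561362266540527), 81.98475646972656) 0.10044501204035594 0.13851366688563804
plane [-0.08866057  0.00646497  0.17478219]
handle 251 [ 0.47676363 -0.01875545  0.16786514] [ 0.46488782 -0.07168344  0.14088716] [0.48781811 0.03601422 0.17551118]
tray [ 0.47737785 -0.53821634 -0.00543997] [ 0.79825366 -0.13598155  0.20249849]
(105, 265) [ 0.609 -0.473  0.009]
(205, 232) [ 0.472 -0.268 -0.001]
(211, 270) [ 0.596 -0.219 -0.002]
(110, 280) [ 0.787 -0.316  0.198]
(118, 258) [ 0.598 -0.44   0.025]
(190, 275) [ 0.741 -0.194  0.166]
(160, 255) [ 0.562 -0.357  0.002]
cab ((0.8520170450210571, -0.2508336901664734), (0.16176463663578033, 0.3022652566432953), 0.136773481965065) 0.20368548963799737
```

```bash
python3 - <<'E'
from h import *
im=cv2.imread('pics/scene0.png'); a=cv2.resize(im[225:300,90:230],None,fx=4,fy=4,interpolation=cv2.INTER_CUBIC)
b=cv2.resize(im[150:320,370:520],(560,300),interpolation=cv2.INTER_CUBIC); b=cv2.resize(im[150:320,370:520],None,fx=1.75,fy=1.75,interpolation=cv2.INTER_CUBIC)
o=np.zeros((600,570,3),np.uint8); o[:300,:560]=a; o[300:300+b.shape[0],:b.shape[1]]=b
s=cv2.imread('pics/side0.png')[95:165,295:365]; s=cv2.resize(s,None,fx=4,fy=4,interpolation=cv2.INTER_CUBIC); o[300:580,270:550]=s
cv2.imwrite('pics/crop1.png',o)
E
```

```text
(no output)
```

View pics/crop1.png

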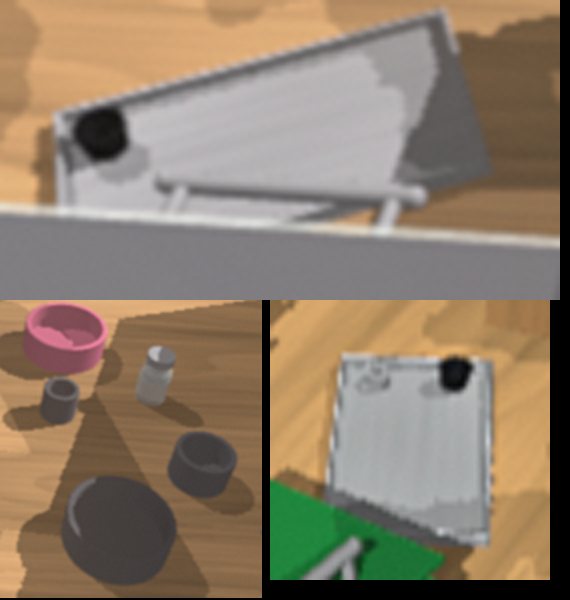

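The cups present measure 140, 84 and 56 mm, so they are cup_a (438,280), cup_c (486,243) and cup_d (404,208). They are the only grey open cups; the pink one at (407,172) is the decoy. The tray's +x end, with the nut and black cup, points to world -y.

```bash
cat >> h.py <<'E'
def go(xyz,yaw=None):
    "deltas (tool axes, full-scale units) from measured pose to xyz, tool down at yaw deg"
    o=r.observe(); M=R.from_euler('xyz',o['tcp_rot']); s=M.inv().apply(np.array(xyz)-o['position'])/.15
    t=np.zeros(3)
    if yaw is not None: t=(M.inv()*R.from_euler('xyz',[np.pi,0,np.radians(yaw)])).as_rotvec()/(np.pi/2)
    print('at',np.round(o['position'],4),np.round(np.degrees(o['tcp_rot']),2),'delta',np.round(s,3),np.round(t,3),'calls',int(np.ceil(max(abs(s).max(),abs(t).max()))))
E
python3 - <<'E'
from h import *
for f in ('scene0','side0'):
    im,d,c=load(f); w=world(d,c)
    hsv=cv2.cvtColor(im,cv2.COLOR_BGR2HSV); g=(abs(hsv[...,0].astype(int)-60)<15)&(hsv[...,1]>120)&np.isfinite(w[...,0])
    p=w[g]; pl=[0,0,.12]
    q=p[p[:,2]>.112]
    for _ in range(4):
        A=np.c_[q[:,:2],np.ones(len(q))]; pl=np.linalg.lstsq(A,q[:,2],rcond=None)[0]
        q=p[(abs(np.c_[p[:,:2],np.ones(len(p))]@pl-p[:,2])<.003)&(p[:,2]>.108)]
    rc=cv2.minAreaRect(q[:,:2].astype(np.float32)); print(f,len(q),pl,rc)
    e=w[(w[...,2]>.155)&(w[...,2]<.185)&(abs(w[...,0]-.47)<.03)&(abs(w[...,1]+.02)<.08)]
    m=e.mean(0); u=np.linalg.svd(e-m,full_matrices=False)[2][0]; t=(e-m)@u; print('bar',len(e),m,'mid',m+u*(t.max()+t.min())/2,'dir',u,t.max()-t.min())
im,d,c=load('side0'); w=world(d,c)
for uv in [(313,109),(350,110),(349,156),(330,130),(340,113)]: print(uv,np.round(w[uv[1]-1:uv[1]+2,uv[0]-1:uv[0]+2].reshape(-1,3).mean(0),3))
go([.474,-.0185,.25],82)
E
```

```text
scene0 4709 [-0.0913954   0.01275817  0.17671241] ((0.5428914427757263, -0.025931328535079956), (0.21656179428100586, 0.19562065601348877), 81.9745864868164)
bar 225 [ 0.47716197 -0.01739501  0.17023113] mid [ 0.47707501 -0.01802608  0.17023208] dir [ 0.13651215  0.99063728 -0.00148857] 0.1086619149784295
side0 3442 [-0.09162673  0.0136461   0.17686718] ((0.53705233335495, -0.02472992241382599), (0.219310462474823, 0.19785261154174805), 82.2608413696289)
bar 167 [ 0.47110546 -0.01434179  0.17113343] mid [ 0.47092723 -0.01564816  0.17112682] dir [-0.13517898 -0.99080854 -0.00500763] 0.1098134519643332
(313, 109) [nan nan nan]
(350, 110) [ 0.576 -0.498  0.005]
(349, 156) [ 0.465 -0.278 -0.   ]
(330, 130) [ 0.583 -0.36   0.003]
(340, 113) [ 0.59  -0.446  0.019]
at [ 0.2374 -0.5777  0.2441] [-179.93   -0.     22.33] delta [ 2.876 -2.849 -0.036] [-0.001 -0.    -0.663] calls 3
```

Emit:
{"name": "move_arm", "arguments": {
  "deltas": [
    [[0.96, -0.95, -0.03, 0, 0, 0], [0.96, -0.95, -0.03, 0, 0, 0], [0.96, -0.95, -0.03, 0, 0, 0], [0.96, -0.95, -0.03, 0, 0, 0], [0.96, -0.95, -0.03, 0, 0, 0], [0.96, -0.95, -0.03, 0, 0, 0]]
  ],
  "gripper": -0.4
}}

```text
time_s: 0.75
position: [0.3171, -0.3908, 0.2494]
tcp_rot: [3.141, 0.0, 0.392]
contact_force: [0.6, -0.9, 0.2]
grip_width: 0.061
finger_force: 0.0
```

Emit:
{"name": "move_arm", "arguments": {
  "deltas": [
    [[0.96, -0.95, -0.03, 0, 0, 0], [0.96, -0.95, -0.03, 0, 0, 0], [0.96, -0.95, -0.03, 0, 0, 0], [0.96, -0.95, -0.03, 0, 0, 0], [0.96, -0.95, -0.03, 0, 0, 0], [0.96, -0.95, -0.03, 0, 0, 0]]
  ]
}}

```text
time_s: 1.35
position: [0.3963, -0.2054, 0.2538]
tcp_rot: [3.141, 0.0, 0.392]
contact_force: [-0.7, -0.4, 0.1]
grip_width: 0.0612
finger_force: 0.0
```

Emit:
{"name": "move_arm", "arguments": {
  "deltas": [
    [[0.96, -0.95, 0, 0, 0, -0.663], [0.96, -0.95, 0, 0, 0, -0.663], [0.96, -0.95, 0, 0, 0, -0.663], [0.96, -0.95, 0, 0, 0, -0.663], [0.96, -0.95, 0, 0, 0, -0.663], [0.96, -0.95, 0, 0, 0, -0.663], [0.96, -0.95, 0, 0, 0, -0.663], [0.96, -0.95, 0, 0, 0, -0.663], [0.96, -0.95, 0, 0, 0, -0.663]]
  ]
}}

```text
time_s: 2.25
position: [0.475, -0.0202, 0.2535]
tcp_rot: [-3.142, 0.0, 1.425]
contact_force: [1.0, -0.3, -0.6]
grip_width: 0.0614
finger_force: 0.0
```

Emit:
{"name": "move_arm", "arguments": {
  "deltas": [
    [[0, 0, 0.25, 0, 0, 0], [0, 0, 0.45, 0, 0, 0], [0, 0, 0.557, 0, 0, 0], [0, 0, 0.557, 0, 0, 0], [0, 0, 0.557, 0, 0, 0]]
  ]
}}

```text
time_s: 2.75
position: [0.475, -0.0192, 0.1703]
tcp_rot: [-3.141, 0.0, 1.428]
contact_force: [0.6, -0.4, -0.3]
grip_width: 0.0614
finger_force: 0.0
```

Emit:
{"name": "move_arm", "arguments": {
  "deltas": [
    [[0, 0, 0, 0, 0, 0], [0, 0, 0, 0, 0, 0], [0, 0, 0, 0, 0, 0], [0, 0, 0, 0, 0, 0], [0, 0, 0, 0, 0, 0], [0, 0, 0, 0, 0, 0]]
  ],
  "gripper": 1,
  "squeeze": 15
}}

```text
time_s: 3.35
position: [0.4747, -0.0185, 0.1703]
tcp_rot: [3.141, -0.0, 1.431]
contact_force: [0.1, 0.4, 0.3]
grip_width: 0.0172
finger_force: 0.0
```

```bash
python3 - <<'E'
from h import *
o=r.observe(); M=R.from_euler('xyz',o['tcp_rot'])
print(o['position'],o['contact_force'],o['grip_width'],o['finger_force'])
ax=np.array([.9905,-.137,0]); P=lambda a:ax*(-.17*np.cos(a)+.043*np.sin(a))+np.array([0,0,.17*np.sin(a)+.043*np.cos(a)])
prev=None
for a0,a1 in ((.0915,.75),(.75,1.35),(1.35,1.72)):
    print(a0,a1)
    for a in np.linspace(a0,a1,11)[1:]: print(list(np.round(M.inv().apply(P(a)-P(a0))/.15,3)))
E
```

```text
[ 0.47468662 -0.0184579   0.1702532 ] [0.14562683 0.41631976 0.28746057] 0.017171177560884952 0.0
0.0915 0.75
[np.float64(0.0), np.float64(0.028), np.float64(-0.072)]
[np.float64(0.0), np.float64(0.061), np.float64(-0.141)]
[np.float64(0.0), np.float64(0.098), np.float64(-0.209)]
[np.float64(0.0), np.float64(0.139), np.float64(-0.274)]
[np.float64(0.0), np.float64(0.185), np.float64(-0.336)]
[np.float64(0.0), np.float64(0.235), np.float64(-0.394)]
[np.float64(0.001), np.float64(0.288), np.float64(-0.45)]
[np.float64(0.001), np.float64(0.345), np.float64(-0.501)]
[np.float64(0.001), np.float64(0.405), np.float64(-0.549)]
[np.float64(0.001), np.float64(0.469), np.float64(-0.593)]
0.75 1.35
[np.float64(0.0), np.float64(0.06), np.float64(-0.036)]
[np.float64(0.0), np.float64(0.122), np.float64(-0.069)]
[np.float64(0.0), np.float64(0.186), np.float64(-0.098)]
[np.float64(0.001), np.float64(0.252), np.float64(-0.122)]
[np.float64(0.001), np.float64(0.319), np.float64(-0.143)]
[np.float64(0.001), np.float64(0.387), np.float64(-0.16)]
[np.float64(0.001), np.float64(0.456), np.float64(-0.173)]
[np.float64(0.001), np.float64(0.525), np.float64(-0.182)]
[np.float64(0.001), np.float64(0.595), np.float64(-0.186)]
[np.float64(0.001), np.float64(0.665), np.float64(-0.186)]
1.35 1.72
[np.float64(0.0), np.float64(0.043), np.float64(0.002)]
[np.float64(0.0), np.float64(0.086), np.float64(0.006)]
[np.float64(0.0), np.float64(0.129), np.float64(0.011)]
[np.float64(0.0), np.float64(0.172), np.float64(0.017)]
[np.float64(0.0), np.float64(0.214), np.float64(0.026)]
[np.float64(0.001), np.float64(0.257), np.float64(0.036)]
[np.float64(0.001), np.float64(0.298), np.float64(0.047)]
[np.float64(0.001), np.float64(0.339), np.float64(0.06)]
[np.float64(0.001), np.float64(0.38), np.float64(0.075)]
[np.float64(0.001), np.float64(0.42), np.float64(0.091)]
```

Let the fingers finish closing, then move along the arc.

Emit:
{"name": "move_arm", "arguments": {
  "deltas": [
    [[0, 0, 0, 0, 0, 0], [0, 0, 0, 0, 0, 0], [0, 0, 0, 0, 0, 0]]
  ]
}}

```text
time_s: 3.65
position: [0.4723, -0.0181, 0.1694]
tcp_rot: [-3.136, 0.0, 1.431]
contact_force: [-5.9, 1.1, 3.6]
grip_width: 0.0107
finger_force: 15.0
```

Emit:
{"name": "move_arm", "arguments": {
  "deltas": [
    [[0, 0.028, -0.072, 0, 0, 0], [0, 0.061, -0.141, 0, 0, 0], [0, 0.098, -0.209, 0, 0, 0], [0, 0.139, -0.274, 0, 0, 0], [0, 0.185, -0.336, 0, 0, 0], [0, 0.235, -0.394, 0, 0, 0], [0, 0.288, -0.45, 0, 0, 0], [0, 0.345, -0.5, 0, 0, 0], [0, 0.405, -0.549, 0, 0, 0], [0, 0.469, -0.593, 0, 0, 0]]
  ]
}}

```text
time_s: 4.65
position: [0.5421, -0.028, 0.2609]
tcp_rot: [-3.136, 0.0, 1.431]
contact_force: [-11.6, 1.3, 11.4]
grip_width: 0.0106
finger_force: 15.0
```

Emit:
{"name": "move_arm", "arguments": {
  "deltas": [
    [[0, 0.06, -0.036, 0, 0, 0], [0, 0.122, -0.069, 0, 0, 0], [0, 0.186, -0.098, 0, 0, 0], [0, 0.252, -0.122, 0, 0, 0], [0, 0.319, -0.143, 0, 0, 0], [0, 0.387, -0.16, 0, 0, 0], [0, 0.456, -0.173, 0, 0, 0], [0, 0.525, -0.182, 0, 0, 0], [0, 0.595, -0.186, 0, 0, 0], [0, 0.665, -0.186, 0, 0, 0]]
  ]
}}

```text
time_s: 5.65
position: [0.644, -0.0424, 0.2867]
tcp_rot: [-3.141, 0.0, 1.431]
contact_force: [-2.8, -0.6, 2.6]
grip_width: 0.0103
finger_force: 15.0
```

Emit:
{"name": "move_arm", "arguments": {
  "deltas": [
    [[0, 0.043, 0.002, 0, 0, 0], [0, 0.086, 0.006, 0, 0, 0], [0, 0.129, 0.011, 0, 0, 0], [0, 0.172, 0.017, 0, 0, 0], [0, 0.214, 0.026, 0, 0, 0], [0, 0.257, 0.036, 0, 0, 0], [0, 0.298, 0.047, 0, 0, 0], [0, 0.339, 0.06, 0, 0, 0], [0, 0.38, 0.075, 0, 0, 0], [0, 0.38, 0.075, 0, 0, 0]]
  ]
}}

```text
time_s: 6.65
position: [0.7006, -0.0503, 0.2753]
tcp_rot: [3.14, -0.0, 1.431]
contact_force: [1.4, -1.9, -0.9]
grip_width: 0.0105
finger_force: 15.0
```

Emit:
{"name": "move_arm", "arguments": {
  "deltas": [
    [[0, 0, 0, 0, 0, 0], [0, 0, 0, 0, 0, 0], [0, 0, 0, 0, 0, 0]]
  ],
  "gripper": 0.4
}}

```text
time_s: 6.95
position: [0.6995, -0.0498, 0.2758]
tcp_rot: [3.141, -0.0, 1.431]
contact_force: [-0.4, -0.0, 0.9]
grip_width: 0.0257
finger_force: 0.0
```

Emit:
{"name": "move_arm", "arguments": {
  "deltas": [
    [[0, 0, -0.2, 0, 0, 0], [0, 0, -0.4, 0, 0, 0], [0, 0, -0.6, 0, 0, 0], [0, 0, -0.6, 0, 0, 0], [-0.2, -0.3, -0.6, 0, 0, 0], [-0.3, -0.6, -0.6, 0, 0, 0], [-0.3, -1, -0.6, 0, 0, 0], [-0.3, -1, -0.6, 0, 0, 0], [-0.3, -1, -0.6, 0, 0, 0]]
  ]
}}

```text
time_s: 7.85
position: [0.5434, -0.0735, 0.3658]
tcp_rot: [3.141, -0.0, 1.431]
contact_force: [0.9, -0.1, -0.3]
grip_width: 0.0265
finger_force: 0.0
```

```bash
python3 - <<'E'
from h import *
snap('wrist','w1'); snap('side','s1'); snap('scene','c1')
a=cv2.imread('pics/w1.png'); b=cv2.resize(cv2.imread('pics/s1.png')[60:300,150:450],(400,320)); c=cv2.resize(cv2.imread('pics/c1.png')[100:340,180:510],(400,291))
a=cv2.resize(a,(480,300)); o=np.zeros((600,800,3),np.uint8); o[:300,:480]=a; o[300:591,:400]=c; o[280:600,400:]=b; cv2.imwrite('pics/m1.png',o)
E
```

```text
(no output)
```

View pics/m1.png

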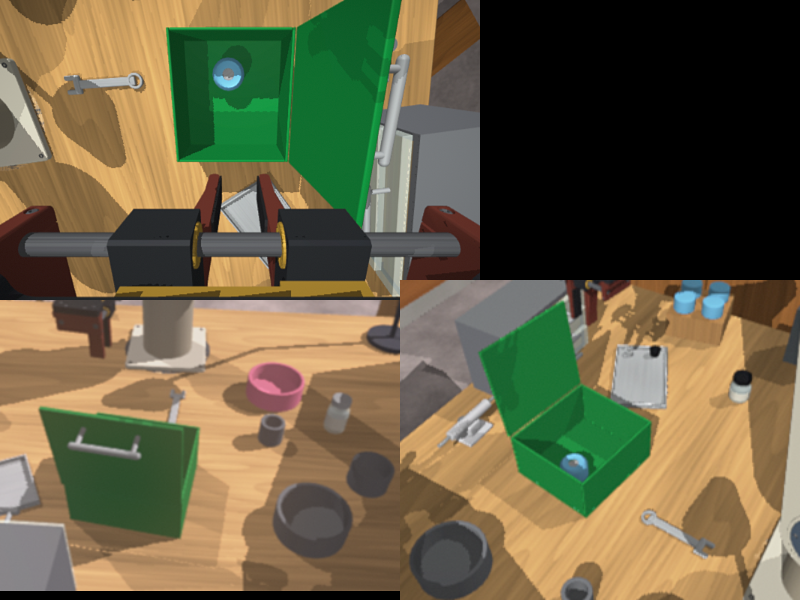

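The flap is wide open. The wrist view shows one wheel on the +y side, at full-size pixel (304,100), and no second wheel. Next I'll measure the wheel and the tray.

```bash
python3 - <<'E'
from h import *
for f in ('w1','s1'):
    im,d,c=load(f); w=world(d,c); hsv=cv2.cvtColor(im,cv2.COLOR_BGR2HSV)
    m=(abs(hsv[...,0].astype(int)-100)<12)&(hsv[...,1]>70)&(abs(w[...,0]-.54)<.1)&(abs(w[...,1]+.02)<.12)
    p=w[m]; q=p[p[:,2]>np.percentile(p[:,2],90)-.006]; print(f,len(p),len(q),np.percentile(p[:,2],[5,50,95]),hullcirc(q),circ(q))
    b=(hsv[...,0]>45)&(hsv[...,0]<75)&(hsv[...,1]>100)&(w[...,2]>.104)&(w[...,2]<.116)&(w[...,0]<.66); print('rim',b.sum(),cv2.minAreaRect(w[b][:,:2].astype(np.float32)))
im,d,c=load('s1'); w=world(d,c)
# tray mask: low saturation region
hsv=cv2.cvtColor(im,cv2.COLOR_BGR2HSV); m=(hsv[...,1]<50)&(w[...,2]<.03)&(w[...,0]>.4)&(w[...,0]<.72)&(w[...,1]<-.2)&(w[...,1]>-.53)
m=m.astype(np.uint8); n,l,st,_=cv2.connectedComponentsWithStats(m); k=1+st[1:,4].argmax(); print(st[k]); print('tray',cv2.minAreaRect(w[l==k][:,:2].astype(np.float32)))
o=cv2.resize(im[st[k][1]-10:st[k][1]+st[k][3]+10,st[k][0]-10:st[k][0]+st[k][2]+10],None,fx=6,fy=6)
i=cv2.connectedComponents(m)[1]
E
```

```text
w1 1339 1241 [0.0432811  0.04723814 0.43004665] [ 0.5408 -0.0167  0.1242] (np.float64(0.5349731597992772), np.float64(-0.009181033467361932), np.float64(0.03569071496641321))
rim 3300 ((0.5388234257698059, -0.026452094316482544), (0.2187107503414154, 0.20099392533302307), 82.02481842041016)
s1 331 49 [0.02084082 0.04622246 0.5479322 ] [ 0.5368 -0.0637  0.0735] (np.float64(0.5460435886153937), np.float64(-0.07518601350409573), np.float64(0.03966780471070518))
rim 636 ((0.5398014783859253, -0.026104480028152466), (0.22152817249298096, 0.20642799139022827), 82.00455474853516)
[ 308  108   43   49 1816]
tray ((0.5798172354698181, -0.3538914620876312), (0.14072035253047943, 0.24627543985843658), 26.72161865234375)
```

```bash
python3 - <<'E'
from h import *
for f in ('w1','s1'):
    im,d,c=load(f); w=world(d,c); hsv=cv2.cvtColor(im,cv2.COLOR_BGR2HSV)
    m=(abs(hsv[...,0].astype(int)-100)<12)&(hsv[...,1]>70)&(abs(w[...,0]-.54)<.1)&(abs(w[...,1]+.02)<.12)&(w[...,2]<.06)&(w[...,2]>.0)
    p=w[m]; q=p[p[:,2]>.038]; print(f,len(p),len(q),hullcirc(p),hullcirc(q),np.median(q,0)); print(np.argwhere(m).min(0),np.argwhere(m).max(0))
go([.553,.04,.25],82)
E
```

```text
w1 1244 1238 [0.5366 0.015  0.0616] [0.5359 0.0163 0.0599] [0.53625905 0.01658794 0.04712513]
[ 77 283] [120 324]
s1 273 216 [0.5409 0.0105 0.0809] [0.5331 0.0176 0.0595] [0.52977637 0.0197663  0.04621244]
[190 270] [210 290]
at [ 0.5462 -0.0738  0.3658] [ 1.7993e+02 -1.0000e-02  8.2020e+01] delta [ 0.757 -0.062  0.772] [ 0.001 -0.     0.   ] calls 1
```

Emit:
{"name": "move_arm", "arguments": {
  "deltas": [
    [[0.3, -0.08, 0, 0, 0, 0], [0.587, -0.151, 0, 0, 0, 0], [0.587, -0.151, 0.3, 0, 0, 0], [0.587, -0.151, 0.6, 0, 0, 0], [0.587, -0.151, 1, 0, 0, 0], [0.587, -0.151, 1, 0, 0, 0], [0.587, -0.151, 1, 0, 0, 0]]
  ],
  "gripper": -0.82
}}

```text
time_s: 8.7
position: [0.5347, 0.0167, 0.2142]
tcp_rot: [-3.138, 0.001, 1.431]
contact_force: [0.2, 0.1, -0.7]
grip_width: 0.0779
finger_force: 0.0
```

```bash
python3 -c "
from h import *
go([.536,.0165,.056],82)"
```

```text
at [0.5347 0.0167 0.2142] [-1.7978e+02  3.0000e-02  8.2010e+01] delta [0.    0.013 1.054] [-0.002  0.     0.   ] calls 2
```

Emit:
{"name": "move_arm", "arguments": {
  "deltas": [
    [[0, 0, 0.3, 0, 0, 0], [0, 0, 0.6, 0, 0, 0], [0, 0, 0.8, 0, 0, 0], [0, 0, 0.92, 0, 0, 0], [0, 0, 1, 0, 0, 0], [0, 0, 1, 0, 0, 0]]
  ]
}}

```text
time_s: 9.3
position: [0.5359, 0.0165, 0.0661]
tcp_rot: [3.141, -0.0, 1.431]
contact_force: [0.1, -0.5, 0.5]
grip_width: 0.0802
finger_force: 0.0
```

Emit:
{"name": "move_arm", "arguments": {
  "deltas": [
    [[0, 0, 0.05, 0, 0, 0], [0, 0, 0.05, 0, 0, 0], [0, 0, 0.05, 0, 0, 0], [0, 0, 0.05, 0, 0, 0], [0, 0, 0.05, 0, 0, 0], [0, 0, 0.05, 0, 0, 0], [0, 0, 0.05, 0, 0, 0]]
  ],
  "gripper": 1,
  "squeeze": 30
}}

```text
time_s: 10.0
position: [0.5352, 0.0166, 0.059]
tcp_rot: [3.14, -0.0, 1.431]
contact_force: [0.3, -0.7, 6.2]
grip_width: 0.0597
finger_force: 30.0
```

Emit:
{"name": "move_arm", "arguments": {
  "deltas": [
    [[0, 0, -0.1, 0, 0, 0], [0, 0, -0.2, 0, 0, 0], [0, 0, -0.4, 0, 0, 0], [0, 0, -0.7, 0, 0, 0], [0, 0, -1, 0, 0, 0], [0, 0, -1, 0, 0, 0]]
  ]
}}

```text
time_s: 10.6
position: [0.5382, 0.0166, 0.2153]
tcp_rot: [3.13, -0.002, 1.431]
contact_force: [1.1, -1.1, -0.9]
grip_width: 0.0589
finger_force: 30.0
```

```bash
python3 -c "
from h import *
go([.562,-.318,.209],172)
go([.562,-.318,.209],82)"
```

```text
at [0.5382 0.0166 0.2153] [ 1.7933e+02 -1.0000e-01  8.2010e+01] delta [-2.187  0.467  0.044] [ 0.007  0.005 -1.   ] calls 3
at [0.5382 0.0166 0.2153] [ 1.7933e+02 -1.0000e-01  8.2010e+01] delta [-2.187  0.467  0.044] [ 0.007 -0.001  0.   ] calls 3
```

Emit:
{"name": "move_arm", "arguments": {
  "deltas": [
    [[-0.73, 0.156, 0, 0, 0, 0], [-0.73, 0.156, 0, 0, 0, 0], [-0.73, 0.156, 0, 0, 0, 0], [-0.73, 0.156, 0, 0, 0, 0]]
  ]
}}

```text
time_s: 11.0
position: [0.5422, -0.0966, 0.2084]
tcp_rot: [-3.142, -0.0, 1.428]
contact_force: [-1.0, 0.1, -0.1]
grip_width: 0.0591
finger_force: 30.0
```

Emit:
{"name": "move_arm", "arguments": {
  "deltas": [
    [[-0.73, 0.156, 0, 0, 0, 0], [-0.73, 0.156, 0, 0, 0, 0], [-0.73, 0.156, 0, 0, 0, 0], [-0.73, 0.156, 0, 0, 0, 0]]
  ]
}}

```text
time_s: 11.4
position: [0.5503, -0.207, 0.208]
tcp_rot: [-3.141, -0.001, 1.429]
contact_force: [0.1, 0.2, -1.1]
grip_width: 0.059
finger_force: 30.0
```

Emit:
{"name": "move_arm", "arguments": {
  "deltas": [
    [[-0.73, 0.156, 0, 0, 0, 0], [-0.73, 0.156, 0, 0, 0, 0], [-0.73, 0.156, 0, 0, 0, 0], [-0.73, 0.156, 0, 0, 0, 0], [-0.73, 0.156, 0, 0, 0, 0]]
  ]
}}

```text
time_s: 11.9
position: [0.5581, -0.316, 0.2077]
tcp_rot: [-3.14, -0.001, 1.432]
contact_force: [0.1, -0.2, -1.2]
grip_width: 0.0594
finger_force: 30.0
```

```bash
python3 -c "
from h import *
go([.562,-.318,.0605],82)"
```

```text
at [ 0.5581 -0.316   0.2077] [-1.7991e+02 -8.0000e-02  8.2060e+01] delta [-0.011  0.029  0.982] [-0.001 -0.001  0.001] calls 1
```

Emit:
{"name": "move_arm", "arguments": {
  "deltas": [
    [[0, 0.03, 0.3, 0, 0, 0], [0, 0.03, 0.6, 0, 0, 0], [0, 0.03, 0.8, 0, 0, 0], [0, 0.03, 0.88, 0, 0, 0], [0, 0.03, 0.92, 0, 0, 0], [0, 0.03, 0.95, 0, 0, 0], [0, 0.03, 0.97, 0, 0, 0], [0, 0.03, 0.98, 0, 0, 0]]
  ]
}}

```text
time_s: 12.7
position: [0.5636, -0.3194, 0.0624]
tcp_rot: [3.14, 0.001, 1.431]
contact_force: [0.4, 0.0, -0.8]
grip_width: 0.0591
finger_force: 30.0
```

Emit:
{"name": "move_arm", "arguments": {
  "deltas": [
    [[0, 0, 0.01, 0, 0, 0], [0, 0, 0.02, 0, 0, 0], [0, 0, 0.03, 0, 0, 0], [0, 0, 0.03, 0, 0, 0]]
  ]
}}

```text
time_s: 13.1
position: [0.5631, -0.3194, 0.058]
tcp_rot: [3.141, 0.0, 1.431]
contact_force: [-2.5, 1.5, 8.3]
grip_width: 0.0591
finger_force: 30.0
```

Emit:
{"name": "move_arm", "arguments": {
  "deltas": [
    [[0, 0, 0, 0, 0, 0], [0, 0, 0, 0, 0, 0], [0, 0, 0, 0, 0, 0], [0, 0, 0, 0, 0, 0]]
  ],
  "gripper": -0.8
}}

```text
time_s: 13.5
position: [0.5628, -0.3191, 0.0566]
tcp_rot: [-3.141, -0.0, 1.431]
contact_force: [0.5, -0.5, 0.3]
grip_width: 0.0788
finger_force: 0.0
```

Emit:
{"name": "move_arm", "arguments": {
  "deltas": [
    [[0, 0, -0.1, 0, 0, 0], [0, 0, -0.2, 0, 0, 0], [0, 0, -0.5, 0, 0, 0], [0, 0, -0.8, 0, 0, 0], [0, 0, -1, 0, 0, 0], [0, 0, -1, 0, 0, 0], [0, 0, -1, 0, 0, 0]]
  ]
}}

```text
time_s: 14.2
position: [0.5632, -0.3193, 0.2086]
tcp_rot: [3.139, 0.001, 1.431]
contact_force: [-1.0, -0.1, -1.2]
grip_width: 0.0792
finger_force: 0.0
```

```bash
cat >> h.py <<'E'
def cups(*fs):
    for f in fs:
        im,d,c=load(f); w=world(d,c); hsv=cv2.cvtColor(im,cv2.COLOR_BGR2HSV)
        m=(w[...,2]>.045)&(w[...,2]<.061)&(w[...,1]>.12)&(w[...,1]<.65)&(w[...,0]>.28)&(w[...,0]<.85)
        n,l,st,_=cv2.connectedComponentsWithStats(m.astype(np.uint8))
        for k in range(1,n):
            if st[k][4]>60: q=w[l==k]; print(f,st[k][:2]+st[k][2:4]//2,len(q),'z',np.round(np.median(q[:,2]),4),hullcirc(q),'bgr',np.median(im[l==k],0))
E
python3 - <<'E'
from h import *
snap('scene','c2');snap('side','s2'); snap('wrist','w2'); cups('c2','s2')
im,d,c=load('s2'); w=world(d,c); hsv=cv2.cvtColor(im,cv2.COLOR_BGR2HSV)
m=(abs(hsv[...,0].astype(int)-100)<12)&(hsv[...,1]>70)&(abs(w[...,0]-.56)<.1)&(abs(w[...,1]+.32)<.1)&(w[...,2]<.08)
p=w[m];print('wheel',len(p)); print(hullcirc(p[p[:,2]>.04]) if len(p)>5 else 0,np.percentile(p[:,2],95) if len(p) else 0)
a=cv2.imread('pics/s2.png'); b=cv2.imread('pics/w2.png'); cv2.imwrite('pics/m2.png',cv2.resize(np.hstack([a,b])[:,:],(800,250)))
go([.45,.0,.25],82)
E
```

```text
c2 [459 194] 88 z 0.0532 [0.3139 0.4146 0.0481] bgr [115.5 120.  124. ]
c2 [404 202] 171 z 0.0516 [0.3626 0.261  0.0586] bgr [101. 102. 111.]
c2 [549 252] 892 z 0.0542 [0.5082 0.5818 0.2883] bgr [ 91.  95. 105.]
c2 [487 238] 360 z 0.0521 [0.4827 0.4523 0.0872] bgr [67. 67. 72.]
c2 [439 276] 753 z 0.0524 [0.6092 0.3148 0.1425] bgr [67. 68. 74.]
c2 [579 310] 158 z 0.0531 [0.6735 0.5989 0.0893] bgr [81. 50. 33.]
c2 [605 345] 267 z 0.0531 [0.7528 0.6161 0.0762] bgr [83. 50. 32.]
s2 [119 228] 104 z 0.0529 [0.8371 0.3209 0.0563] bgr [107.  116.5 120. ]
s2 [186 265] 681 z 0.0528 [0.606  0.3153 0.1425] bgr [59. 58. 57.]
s2 [282 294] 264 z 0.0529 [0.3595 0.2621 0.0587] bgr [105.5 104.  104. ]
s2 [184 340] 536 z 0.053 [0.4793 0.4545 0.0856] bgr [65. 66. 67.]
s2 [ 89 352] 860 z 0.0555 [0.6336 0.5692 0.1584] bgr [94. 96. 96.]
s2 [ 45 350] 89 z 0.0575 [0.7105 0.6181 0.0729] bgr [80. 46. 22.]
s2 [261 369] 94 z 0.0547 [0.3063 0.4188 0.0475] bgr [156. 160. 152.]
s2 [105 392] 80 z 0.0538 [0.5355 0.6113 0.0306] bgr [39. 61. 81.]
wheel 264
[ 0.5609 -0.3155  0.0585] 0.04746175436340647
at [ 0.562  -0.3186  0.2055] [-1.7987e+02 -5.0000e-02  8.2010e+01] delta [ 2.    -1.036 -0.293] [-0.001 -0.001  0.   ] calls 3
```

View pics/m2.png

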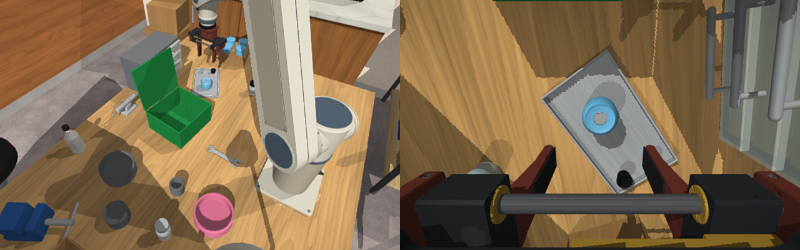

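Emit:
{"name": "move_arm", "arguments": {
  "deltas": [
    [[1, -0.52, -0.2, 0, 0, 0], [1, -0.52, -0.2, 0, 0, 0], [1, -0.52, -0.2, 0, 0, 0], [1, -0.52, -0.2, 0, 0, 0], [1, -0.52, -0.2, 0, 0, 0]]
  ],
  "gripper": 0.1
}}

```text
time_s: 14.85
position: [0.505, -0.1573, 0.2361]
tcp_rot: [-3.139, -0.001, 1.434]
contact_force: [-0.2, -0.2, 0.1]
grip_width: 0.0427
finger_force: 0.0
```

Emit:
{"name": "move_arm", "arguments": {
  "deltas": [
    [[1, -0.52, -0.2, 0, 0, 0], [1, -0.52, -0.2, 0, 0, 0], [1, -0.52, -0.2, 0, 0, 0], [1, -0.52, -0.2, 0, 0, 0], [1, -0.52, -0.2, 0, 0, 0]]
  ]
}}

```text
time_s: 15.35
position: [0.4498, 0.0009, 0.2665]
tcp_rot: [-3.141, -0.0, 1.434]
contact_force: [0.6, 0.6, -0.2]
grip_width: 0.0392
finger_force: 0.0
```

Emit:
{"name": "move_arm", "arguments": {
  "deltas": [
    [[0.9, 0, 0, 0, 0, -1], [0.9, 0, 0, 0, 0, -1], [0.9, 0, 0, 0, 0, -1], [0.9, 0, 0, 0, 0, -1], [0.9, 0, 0, 0, 0, -1], [0.9, 0, 0, 0, 0, -1], [0.9, 0, 0, 0, 0, -1], [0.9, 0, 0, 0, 0, -1], [0.9, 0, 0, 0, 0, -1], [0.9, 0, 0, 0, 0, -1], [0.9, 0, 0, 0, 0, -1], [0.9, 0, 0, 0, 0, -1], [0.9, 0, 0, 0, 0, -1]]
  ]
}}

```text
time_s: 16.65
position: [0.4696, 0.1324, 0.266]
tcp_rot: [-3.141, -0.001, 2.999]
contact_force: [0.0, -0.1, 0.6]
grip_width: 0.0393
finger_force: 0.0
```

```bash
python3 -c "
from h import *
go([.6167,.3803,.2],172)"
```

```text
at [0.4696 0.1324 0.266 ] [-1.7996e+02 -5.0000e-02  1.7182e+02] delta [-0.736  1.776  0.438] [-0.    -0.001 -0.002] calls 2
```

Two shifts to get above the rim, then a quick re-measure to catch any knock.

Emit:
{"name": "move_arm", "arguments": {
  "deltas": [
    [[-0.368, 0.888, 0.2, 0, 0, 0], [-0.368, 0.888, 0.2, 0, 0, 0], [-0.368, 0.888, 0.2, 0, 0, 0], [-0.368, 0.888, 0.2, 0, 0, 0], [-0.368, 0.888, 0.2, 0, 0, 0]]
  ]
}}

```text
time_s: 17.15
position: [0.5421, 0.2576, 0.2355]
tcp_rot: [-3.14, -0.002, 3.002]
contact_force: [-0.1, -0.5, 0.3]
grip_width: 0.04
finger_force: 0.0
```

Emit:
{"name": "move_arm", "arguments": {
  "deltas": [
    [[-0.368, 0.888, 0.2, 0, 0, 0], [-0.368, 0.888, 0.2, 0, 0, 0], [-0.368, 0.888, 0.2, 0, 0, 0], [-0.368, 0.888, 0.2, 0, 0, 0], [-0.368, 0.888, 0.2, 0, 0, 0], [-0.368, 0.888, 0.2, 0, 0, 0]]
  ]
}}

```text
time_s: 17.75
position: [0.6149, 0.38, 0.2071]
tcp_rot: [-3.141, -0.0, 3.001]
contact_force: [-0.3, -0.3, -0.0]
grip_width: 0.0394
finger_force: 0.0
```

```bash
python3 -c "
from h import *
snap('side','s3'); snap('scene','c3'); snap('wrist','w3'); cups('c3','s3','w3')
go([.6167,.3803,.051],172)"
```

```text
c3 [404 202] 173 z 0.0518 [0.3623 0.2617 0.0588] bgr [107. 108. 117.]
c3 [549 259] 835 z 0.0539 [0.5272 0.5753 0.2519] bgr [87. 88. 96.]
c3 [488 229] 75 z 0.0516 [0.453  0.4631 0.0393] bgr [68. 68. 71.]
c3 [487 245] 174 z 0.0522 [0.4872 0.4541 0.0856] bgr [73.5 73.5 78.5]
c3 [439 276] 754 z 0.0523 [0.6091 0.3155 0.1426] bgr [81. 81. 87.]
c3 [579 310] 156 z 0.0536 [0.6729 0.5986 0.0893] bgr [79. 48. 32.]
c3 [605 345] 260 z 0.0531 [0.7527 0.6161 0.0761] bgr [76. 46. 29.]
s3 [186 265] 678 z 0.0529 [0.606  0.3162 0.1418] bgr [73. 72. 71.]
s3 [282 294] 263 z 0.0531 [0.3603 0.2627 0.058 ] bgr [115. 114. 113.]
s3 [184 340] 543 z 0.0531 [0.48   0.4553 0.0853] bgr [71. 70. 70.]
s3 [ 89 352] 864 z 0.0554 [0.6333 0.5691 0.1579] bgr [79. 80. 80.]
s3 [ 45 350] 91 z 0.0574 [0.711  0.6178 0.0736] bgr [61. 35. 17.]
s3 [261 370] 90 z 0.0554 [0.3052 0.4195 0.0476] bgr [149.  152.  144.5]
s3 [105 392] 72 z 0.053 [0.5354 0.6109 0.0295] bgr [35.  57.  75.5]
w3 [383  39] 2092 z 0.054 [0.4811 0.4546 0.0841] bgr [94.  92.  90.5]
w3 [545  38] 974 z 0.0531 [0.5103 0.59   0.0611] bgr [39. 64. 85.]
w3 [510 161] 4361 z 0.0553 [0.617  0.5731 0.1627] bgr [101. 102. 100.]
w3 [251 185] 3774 z 0.0537 [0.6069 0.3153 0.14  ] bgr [97. 94. 92.]
w3 [538 283] 351 z 0.0535 [0.7541 0.6032 0.0661] bgr [80. 47. 22.]
w3 [295 365] 480 z 0.0532 [0.8334 0.3208 0.0549] bgr [121. 132. 134.]
at [0.6152 0.3804 0.2078] [1.7998e+02 3.0000e-02 1.7192e+02] delta [-0.009  0.     1.045] [ 0.     0.    -0.001] calls 2
```

Emit:
{"name": "move_arm", "arguments": {
  "deltas": [
    [[-0.01, 0, 0.3, 0, 0, 0], [-0.01, 0, 0.6, 0, 0, 0], [-0.01, 0, 0.8, 0, 0, 0], [-0.01, 0, 0.92, 0, 0, 0], [-0.01, 0, 1, 0, 0, 0], [-0.01, 0, 1, 0, 0, 0]]
  ]
}}

```text
time_s: 18.5
position: [0.6165, 0.3811, 0.0561]
tcp_rot: [-3.141, -0.001, 3.002]
contact_force: [0.3, 0.2, -1.0]
grip_width: 0.0395
finger_force: 0.0
```

Emit:
{"name": "move_arm", "arguments": {
  "deltas": [
    [[0, 0, 0.04, 0, 0, 0], [0, 0, 0.04, 0, 0, 0], [0, 0, 0.04, 0, 0, 0], [0, 0, 0.04, 0, 0, 0], [0, 0, 0.04, 0, 0, 0], [0, 0, 0.04, 0, 0, 0], [0, 0, 0.04, 0, 0, 0]]
  ],
  "gripper": 1,
  "squeeze": 45
}}

```text
time_s: 19.2
position: [0.6169, 0.3816, 0.0517]
tcp_rot: [3.141, 0.0, 3.002]
contact_force: [-2.8, -2.4, 6.2]
grip_width: 0.0095
finger_force: 47.1
```

Emit:
{"name": "move_arm", "arguments": {
  "deltas": [
    [[0, 0, -0.1, 0, 0, 0], [0, 0, -0.2, 0, 0, 0], [0, 0, -0.4, 0, 0, 0], [0, 0, -0.6, 0, 0, 0], [0, 0, -0.8, 0, 0, 0], [0, 0, -1, 0, 0, 0], [0, 0, -1, 0, 0, 0], [0, 0, -1, 0, 0, 0]]
  ]
}}

```text
time_s: 20.0
position: [0.6169, 0.3818, 0.2018]
tcp_rot: [3.14, 0.002, 3.002]
contact_force: [-0.5, -0.3, -3.2]
grip_width: 0.0096
finger_force: 47.1
```

```bash
python3 -c "
from h import *
snap('side','s4'); snap('scene','c4')
o=r.observe(); print(o['position'],o['contact_force'])
for f in ('c4','s4'):
    im,d,c=load(f); w=world(d,c); m=(abs(w[...,0]-.607)<.09)&(abs(w[...,1]-.315)<.09)&(w[...,2]>.12)&(w[...,2]<.3)
    p=w[m]; print(f,np.percentile(p[:,2],[1,10,50,90,99]))
    q=p[(p[:,1]<.33)]; q=q[q[:,2]>np.percentile(q[:,2],70)];print(len(q),np.percentile(q[:,2],[5,50,95]),circ(q)) 
    A=np.c_[q[:,:2],np.ones(len(q))]; print(np.linalg.lstsq(A,q[:,2],rcond=None)[0])
go([.539+.066*.139,-.0263+.066*.99,.2],172)
"
```

```text
[0.61582929 0.38110595 0.19923256] [ 0.49585263 -0.22256413 -2.64547055]
c4 [0.15093514 0.16057935 0.18650809 0.28253593 0.29966427]
811 [0.19663697 0.20200148 0.29960774] (np.float64(0.6132163309593716), np.float64(0.2937037699300732), np.float64(0.04757403850900759))
[-0.02168942  0.96883471 -0.03191863]
s4 [0.15278327 0.16181729 0.18255812 0.28303138 0.29887096]
602 [0.1914859  0.20228361 0.29785292] (np.float64(0.6047151420690382), np.float64(0.29674773843864743), np.float64(0.049589037668239876))
[ 0.07317061  0.94474343 -0.09304306]
at [0.6158 0.3811 0.1992] [-1.7992e+02 -1.1000e-01  1.7201e+02] delta [ 1.300e-01 -2.321e+00 -1.000e-03] [-0.001 -0.001  0.   ] calls 3
```

Emit:
{"name": "move_arm", "arguments": {
  "deltas": [
    [[0.043, -0.25, 0, 0, 0, 0], [0.043, -0.5, 0, 0, 0, 0], [0.043, -0.774, 0, 0, 0, 0], [0.043, -0.774, 0, 0, 0, 0]]
  ]
}}

```text
time_s: 20.5
position: [0.5921, 0.2628, 0.1984]
tcp_rot: [-3.137, -0.005, 2.999]
contact_force: [0.4, -0.3, -3.1]
grip_width: 0.0093
finger_force: 47.1
```

Emit:
{"name": "move_arm", "arguments": {
  "deltas": [
    [[0.043, -0.25, 0, 0, 0, 0], [0.043, -0.5, 0, 0, 0, 0], [0.043, -0.774, 0, 0, 0, 0], [0.043, -0.774, 0, 0, 0, 0]]
  ]
}}

```text
time_s: 20.9
position: [0.57, 0.1498, 0.1991]
tcp_rot: [-3.139, -0.004, 2.999]
contact_force: [-0.3, 0.1, -2.9]
grip_width: 0.0095
finger_force: 47.1
```

Emit:
{"name": "move_arm", "arguments": {
  "deltas": [
    [[0.043, -0.25, 0, 0, 0, 0], [0.043, -0.5, 0, 0, 0, 0], [0.043, -0.774, 0, 0, 0, 0], [0.043, -0.774, 0, 0, 0, 0], [0.043, -0.774, 0, 0, 0, 0]]
  ]
}}

```text
time_s: 21.4
position: [0.5491, 0.0393, 0.2]
tcp_rot: [3.141, -0.001, 3.0]
contact_force: [-0.3, 0.6, -2.5]
grip_width: 0.0095
finger_force: 47.1
```

```bash
python3 -c "
from h import *
go([.539+.066*.139,-.0263+.066*.99,.0567],172)
snap('wrist','w5'); im,d,c=load('w5'); w=world(d,c)
m=(abs(w[...,0]-.54)<.09)&(abs(w[...,1]+.03)<.09)&(w[...,2]>.18)&(w[...,2]<.22); q=w[m]; print(len(q),np.median(q[:,2]),hullcirc(q)); A=np.c_[q[:,:2],np.ones(len(q))]; print(np.linalg.lstsq(A,q[:,2],rcond=None)[0])
"
```

```text
at [0.5491 0.0393 0.2   ] [ 1.7998e+02 -7.0000e-02  1.7190e+02] delta [ 0.005 -0.003  0.955] [ 0.    -0.001 -0.001] calls 1
17333 0.20088451543589028 [ 0.541  -0.0203  0.1532]
[-0.00537958  0.05227965  0.20200234]
```

View pics/w5.png

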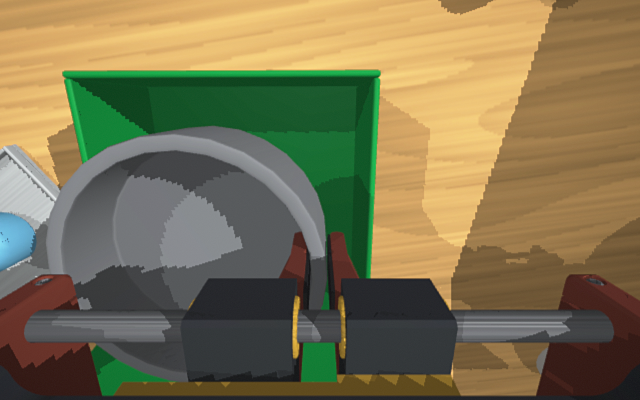

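The cup hangs almost level over the bin and lies inside its walls. Lowering it.

Emit:
{"name": "move_arm", "arguments": {
  "deltas": [
    [[0, 0, 0.2, 0, 0, 0], [0, 0, 0.4, 0, 0, 0], [0, 0, 0.6, 0, 0, 0], [0, 0, 0.75, 0, 0, 0], [0, 0, 0.83, 0, 0, 0], [0, 0, 0.88, 0, 0, 0], [0, 0, 0.91, 0, 0, 0], [0, 0, 0.93, 0, 0, 0], [0, 0, 0.94, 0, 0, 0], [0, 0, 0.945, 0, 0, 0]]
  ]
}}

```text
time_s: 22.45
position: [0.5496, 0.0393, 0.0595]
tcp_rot: [3.141, 0.001, 3.002]
contact_force: [0.4, 0.4, -2.6]
grip_width: 0.0093
finger_force: 47.1
```

Emit:
{"name": "move_arm", "arguments": {
  "deltas": [
    [[0, 0, 0.01, 0, 0, 0], [0, 0, 0.02, 0, 0, 0], [0, 0, 0.02, 0, 0, 0]]
  ]
}}

```text
time_s: 22.75
position: [0.5495, 0.0394, 0.0566]
tcp_rot: [3.141, 0.001, 3.002]
contact_force: [-0.7, 0.2, 3.8]
grip_width: 0.0092
finger_force: 47.1
```

Emit:
{"name": "move_arm", "arguments": {
  "deltas": [
    [[0, 0, 0, 0, 0, 0], [0, 0, 0, 0, 0, 0], [0, 0, 0, 0, 0, 0], [0, 0, 0, 0, 0, 0]]
  ],
  "gripper": 0.36
}}

```text
time_s: 23.15
position: [0.5492, 0.0393, 0.056]
tcp_rot: [-3.142, 0.0, 3.002]
contact_force: [0.2, -1.1, 2.3]
grip_width: 0.0281
finger_force: 0.7
```

Emit:
{"name": "move_arm", "arguments": {
  "deltas": [
    [[0, 0, -0.1, 0, 0, 0], [0, 0, -0.2, 0, 0, 0], [0, 0, -0.4, 0, 0, 0], [0, 0, -0.7, 0, 0, 0], [0, 0, -1, 0, 0, 0], [0, 0, -1, 0, 0, 0], [0, 0, -1, 0, 0, 0]]
  ]
}}

```text
time_s: 23.85
position: [0.5499, 0.0394, 0.2083]
tcp_rot: [3.141, 0.004, 3.002]
contact_force: [0.6, 0.0, 0.3]
grip_width: 0.0283
finger_force: 0.0
```

```bash
python3 -c "
from h import *
snap('wrist','w6'); snap('side','s6'); snap('scene','c6'); cups('c6','s6')
im,d,c=load('w6'); w=world(d,c)
m=(abs(w[...,0]-.54)<.09)&(abs(w[...,1]+.03)<.09)&(w[...,2]>.05)&(w[...,2]<.066); q=w[m]; print(len(q),np.median(q[:,2]),hullcirc(q)); A=np.c_[q[:,:2],np.ones(len(q))]; print(np.linalg.lstsq(A,q[:,2],rcond=None)[0])
go([.45,.2,.25],172)
"
```

```text
c6 [459 193] 93 z 0.054 [0.3142 0.4145 0.0476] bgr [113. 117. 122.]
c6 [404 202] 170 z 0.0519 [0.3623 0.2609 0.059 ] bgr [106.5 109.5 117.5]
c6 [549 253] 887 z 0.054 [0.5079 0.5792 0.2894] bgr [81. 82. 90.]
c6 [487 238] 361 z 0.0519 [0.4822 0.4514 0.088 ] bgr [65. 66. 72.]
c6 [579 310] 153 z 0.0532 [0.6753 0.5992 0.0886] bgr [79. 48. 32.]
c6 [605 344] 267 z 0.0532 [0.7533 0.6154 0.0756] bgr [81. 49. 31.]
s6 [120 228] 105 z 0.0531 [0.8352 0.3217 0.0565] bgr [ 95. 103. 106.]
s6 [282 294] 258 z 0.0526 [0.3599 0.2621 0.0574] bgr [120. 119. 118.]
s6 [184 340] 543 z 0.053 [0.4798 0.4553 0.0845] bgr [59. 58. 58.]
s6 [ 88 352] 903 z 0.0556 [0.6324 0.5692 0.1574] bgr [78. 79. 79.]
s6 [ 45 350] 94 z 0.0576 [0.7109 0.6179 0.0731] bgr [80. 46. 23.]
s6 [261 368] 91 z 0.0545 [0.3059 0.419  0.0476] bgr [152. 155. 148.]
s6 [105 392] 74 z 0.0536 [0.5359 0.6109 0.0297] bgr [38. 59. 79.]
4394 0.0586854961358389 [ 0.5355 -0.032   0.2453]
[-0.00512507  0.00553437  0.06093578]
at [0.5481 0.0393 0.205 ] [-1.7998e+02 -1.2000e-01  1.7200e+02] delta [ 0.798  0.97  -0.298] [-0.    -0.001  0.   ] calls 1
```

```bash
cat >> h.py <<'E'
def nest(f,zlo,zhi,dia):
    im,d,c=load(f); w=world(d,c); hsv=cv2.cvtColor(im,cv2.COLOR_BGR2HSV)
    q=w[(abs(w[...,0]-.54)<.1)&(abs(w[...,1]+.03)<.1)&(w[...,2]>zlo)&(w[...,2]<zhi)&(hsv[...,1]<60)]
    A=np.c_[q[:,:2],np.ones(len(q))]; print(f,len(q),'z',np.median(q[:,2]),hullcirc(q),'slope',np.round(np.linalg.lstsq(A,q[:,2],rcond=None)[0],3))
E
python3 -c "
from h import *
nest('w6',.05,.066,.14)
go([.4757,.4169,.2],172)"
```

```text
w6 3863 z 0.05871160836806272 [ 0.5437 -0.026   0.1401] slope [-0.008  0.007  0.063]
at [0.5481 0.0393 0.205 ] [-1.7998e+02 -1.2000e-01  1.7200e+02] delta [0.828 2.426 0.034] [-0.    -0.001  0.   ] calls 3
```

Emit:
{"name": "move_arm", "arguments": {
  "deltas": [
    [[0.15, 0.84, 0, 0, 0, 0], [0.15, 0.84, 0, 0, 0, 0], [0.15, 0.84, 0, 0, 0, 0], [0.15, 0.84, 0, 0, 0, 0]]
  ],
  "gripper": 0.3
}}

```text
time_s: 24.4
position: [0.5434, 0.1701, 0.2044]
tcp_rot: [-3.141, -0.002, 3.006]
contact_force: [0.7, 0.7, 0.1]
grip_width: 0.0307
finger_force: 0.0
```

Emit:
{"name": "move_arm", "arguments": {
  "deltas": [
    [[0.15, 0.84, 0, 0, 0, 0], [0.15, 0.84, 0, 0, 0, 0], [0.15, 0.84, 0, 0, 0, 0], [0.15, 0.84, 0, 0, 0, 0]]
  ]
}}

```text
time_s: 24.8
position: [0.5391, 0.2972, 0.2046]
tcp_rot: [-3.141, -0.001, 3.005]
contact_force: [0.6, -0.9, -0.3]
grip_width: 0.0307
finger_force: 0.0
```

```bash
python3 -c "
from h import *
snap('wrist','w7');cups('w7')
go([.4757,.4169,.2],172)"
```

```text
w7 [247  12] 811 z 0.0538 [0.3716 0.2607 0.0507] bgr [124. 121. 119.]
w7 [631  85] 1148 z 0.05 [0.4848 0.5899 0.1118] bgr [33. 55. 73.]
w7 [483 102] 3163 z 0.0538 [0.4809 0.4542 0.0846] bgr [79. 77. 75.]
w7 [578 218] 3644 z 0.055 [0.6068 0.5601 0.1392] bgr [80. 80. 79.]
at [0.539  0.2954 0.2045] [-1.7990e+02 -1.1000e-01  1.7213e+02] delta [0.529 0.745 0.03 ] [-0.001 -0.001  0.001] calls 1
```

Emit:
{"name": "move_arm", "arguments": {
  "deltas": [
    [[0.529, 0.745, 0.03, 0, 0, 0], [0.529, 0.745, 0.03, 0, 0, 0], [0.529, 0.745, 0.03, 0, 0, 0], [0.529, 0.745, 0.03, 0, 0, 0], [0.529, 0.745, 0.03, 0, 0, 0], [0.529, 0.745, 0.03, 0, 0, 0]]
  ]
}}

```text
time_s: 25.45
position: [0.4772, 0.4148, 0.201]
tcp_rot: [-3.14, -0.001, 3.0]
contact_force: [-0.1, 0.3, -0.3]
grip_width: 0.0308
finger_force: 0.0
```

```bash
python3 -c "
from h import *
snap('side','s8');snap('wrist','w8');cups('s8','w8')
go([.4757,.4169,.064],172)"
```

```text
s8 [282 294] 262 z 0.0528 [0.3604 0.2631 0.0574] bgr [115. 114. 113.]
s8 [184 340] 534 z 0.053 [0.4795 0.4552 0.0845] bgr [71.  70.5 70. ]
s8 [ 88 352] 875 z 0.0554 [0.6343 0.569  0.158 ] bgr [76. 76. 75.]
s8 [ 45 350] 89 z 0.0573 [0.7107 0.6179 0.074 ] bgr [61. 36. 18.]
s8 [261 369] 89 z 0.0552 [0.3056 0.4192 0.0474] bgr [148. 154. 145.]
s8 [105 392] 74 z 0.053 [0.5362 0.6109 0.0296] bgr [35.5 57.  76. ]
w8 [293  13] 377 z 0.0543 [0.3162 0.4159 0.0458] bgr [116. 121. 117.]
w8 [565  25] 96 z 0.0542 [0.3659 0.6322 0.0355] bgr [36. 60. 80.]
w8 [506 127] 2016 z 0.0534 [0.4504 0.5907 0.1791] bgr [42. 68. 90.]
w8 [128  85] 2177 z 0.0536 [0.3603 0.2619 0.057 ] bgr [139. 135. 132.]
w8 [361 186] 2316 z 0.0537 [0.4805 0.4546 0.0839] bgr [93. 90. 88.]
w8 [551 217] 228 z 0.054 [0.5358 0.6323 0.0345] bgr [42. 68. 90.]
w8 [484 272] 1370 z 0.0551 [0.5936 0.5802 0.0957] bgr [96. 96. 94.]
w8 [531 305] 188 z 0.0506 [0.6418 0.6234 0.0273] bgr [78. 45. 22.]
at [0.4775 0.4151 0.2013] [-1.7997e+02 -1.0000e-02  1.7188e+02] delta [0.013 0.011 0.915] [-0.    -0.    -0.001] calls 1
```

Emit:
{"name": "move_arm", "arguments": {
  "deltas": [
    [[0.015, 0.01, 0.3, 0, 0, 0], [0.015, 0.01, 0.55, 0, 0, 0], [0.015, 0.01, 0.75, 0, 0, 0], [0.015, 0.01, 0.85, 0, 0, 0], [0.015, 0.01, 0.91, 0, 0, 0], [0.015, 0.01, 0.91, 0, 0, 0], [0.015, 0.01, 0.91, 0, 0, 0]]
  ]
}}

```text
time_s: 26.25
position: [0.4754, 0.419, 0.0662]
tcp_rot: [3.14, 0.001, 3.002]
contact_force: [-0.4, 0.1, 0.4]
grip_width: 0.0307
finger_force: 0.0
```

Emit:
{"name": "move_arm", "arguments": {
  "deltas": [
    [[0, 0, 0, 0, 0, 0], [0, 0, 0, 0, 0, 0], [0, 0, 0, 0, 0, 0], [0, 0, 0, 0, 0, 0], [0, 0, 0, 0, 0, 0], [0, 0, 0, 0, 0, 0], [0, 0, 0, 0, 0, 0]]
  ],
  "gripper": 1,
  "squeeze": 45
}}

```text
time_s: 26.95
position: [0.4749, 0.4189, 0.0659]
tcp_rot: [3.141, 0.001, 3.002]
contact_force: [-0.6, -2.4, 6.5]
grip_width: 0.0092
finger_force: 43.3
```

Emit:
{"name": "move_arm", "arguments": {
  "deltas": [
    [[0, 0, -0.1, 0, 0, 0], [0, 0, -0.2, 0, 0, 0], [0, 0, -0.4, 0, 0, 0], [0, 0, -0.6, 0, 0, 0], [0, 0, -0.8, 0, 0, 0], [0, 0, -1, 0, 0, 0], [0, 0, -1, 0, 0, 0], [0, 0, -1, 0, 0, 0]]
  ]
}}

```text
time_s: 27.75
position: [0.4747, 0.4188, 0.2162]
tcp_rot: [3.14, 0.001, 3.002]
contact_force: [0.3, 0.5, -1.5]
grip_width: 0.0091
finger_force: 43.3
```

```bash
python3 -c "
from h import *
go([.5437-.0053,-.026-.0376,.23],172)"
```

```text
at [0.4747 0.4188 0.2162] [1.7991e+02 8.0000e-02 1.7201e+02] delta [-0.868 -3.126 -0.096] [0.001 0.001 0.   ] calls 4
```

Emit:
{"name": "move_arm", "arguments": {
  "deltas": [
    [[-0.217, -0.4, -0.03, 0, 0, 0], [-0.217, -0.782, -0.03, 0, 0, 0], [-0.217, -0.782, -0.03, 0, 0, 0], [-0.217, -0.782, -0.03, 0, 0, 0]]
  ]
}}

```text
time_s: 28.15
position: [0.4892, 0.2945, 0.2178]
tcp_rot: [-3.139, -0.003, 2.999]
contact_force: [-1.1, -0.4, -1.4]
grip_width: 0.009
finger_force: 43.3
```

Emit:
{"name": "move_arm", "arguments": {
  "deltas": [
    [[-0.217, -0.4, -0.03, 0, 0, 0], [-0.217, -0.782, -0.03, 0, 0, 0], [-0.217, -0.782, -0.03, 0, 0, 0], [-0.217, -0.782, -0.03, 0, 0, 0]]
  ]
}}

```text
time_s: 28.55
position: [0.5057, 0.1752, 0.2229]
tcp_rot: [-3.14, -0.002, 2.999]
contact_force: [-0.4, -0.4, -1.6]
grip_width: 0.0089
finger_force: 43.3
```

Emit:
{"name": "move_arm", "arguments": {
  "deltas": [
    [[-0.217, -0.4, -0.03, 0, 0, 0], [-0.217, -0.782, -0.03, 0, 0, 0], [-0.217, -0.782, -0.03, 0, 0, 0], [-0.217, -0.782, -0.03, 0, 0, 0]]
  ]
}}

```text
time_s: 28.95
position: [0.5225, 0.0555, 0.2279]
tcp_rot: [-3.141, -0.001, 3.0]
contact_force: [0.1, 0.8, -0.8]
grip_width: 0.0091
finger_force: 43.3
```

Emit:
{"name": "move_arm", "arguments": {
  "deltas": [
    [[-0.217, -0.4, -0.03, 0, 0, 0], [-0.217, -0.782, -0.03, 0, 0, 0], [-0.217, -0.782, -0.03, 0, 0, 0], [-0.217, -0.782, -0.03, 0, 0, 0], [-0.217, -0.782, -0.03, 0, 0, 0]]
  ]
}}

```text
time_s: 29.45
position: [0.5386, -0.0626, 0.2325]
tcp_rot: [3.141, -0.001, 3.002]
contact_force: [-0.3, 1.1, -2.4]
grip_width: 0.0092
finger_force: 43.3
```

```bash
python3 -c "
from h import *
go([.5437-.0053,-.026-.0376,.085],172); z=r.observe()['position'][2]
snap('wrist','w9'); nest('w9',.05,.066,.14); nest('w9',z-.022,z-.005,.084)"
```

```text
at [ 0.5386 -0.0626  0.2325] [ 1.7996e+02 -4.0000e-02  1.7200e+02] delta [-0.    -0.008  0.983] [ 0. -0. -0.] calls 1
w9 2109 z 0.0588982346394023 [ 0.543  -0.0266  0.1394] slope [-0.01  -0.002  0.063]
w9 5353 z 0.22038300195268362 [ 0.5442 -0.027   0.0857] slope [ 0.    -0.009  0.219]
```

View pics/w9.png

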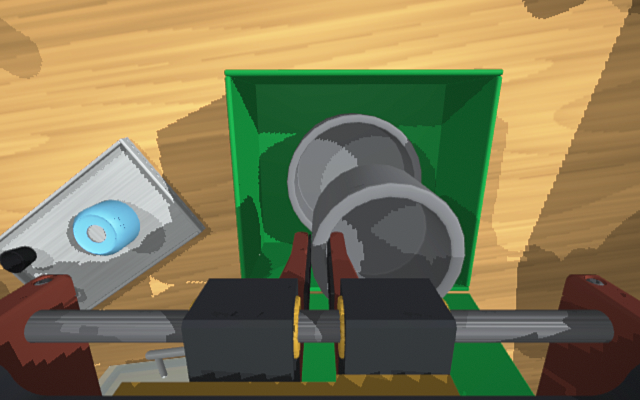

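Cup_c hangs level and centred over cup_a. Lowering it.

Emit:
{"name": "move_arm", "arguments": {
  "deltas": [
    [[0, 0, 0.2, 0, 0, 0], [0, 0, 0.4, 0, 0, 0], [0, 0, 0.6, 0, 0, 0], [0, 0, 0.75, 0, 0, 0], [0, 0, 0.85, 0, 0, 0], [0, 0, 0.91, 0, 0, 0], [0, 0, 0.94, 0, 0, 0], [0, 0, 0.955, 0, 0, 0], [0, 0, 0.965, 0, 0, 0], [0, 0, 0.975, 0, 0, 0], [0, 0, 0.98, 0, 0, 0]]
  ]
}}

```text
time_s: 30.6
position: [0.5386, -0.0642, 0.0864]
tcp_rot: [3.142, 0.001, 3.002]
contact_force: [-0.9, -0.7, -0.9]
grip_width: 0.0092
finger_force: 43.3
```

Emit:
{"name": "move_arm", "arguments": {
  "deltas": [
    [[0, 0, 0.005, 0, 0, 0], [0, 0, 0.012, 0, 0, 0], [0, 0, 0.012, 0, 0, 0]]
  ]
}}

```text
time_s: 30.9
position: [0.5384, -0.0643, 0.0848]
tcp_rot: [-3.142, 0.0, 3.002]
contact_force: [-1.5, -0.2, 4.9]
grip_width: 0.0089
finger_force: 43.3
```

Emit:
{"name": "move_arm", "arguments": {
  "deltas": [
    [[0, 0, 0, 0, 0, 0], [0, 0, 0, 0, 0, 0], [0, 0, 0, 0, 0, 0], [0, 0, 0, 0, 0, 0]]
  ],
  "gripper": 0.5
}}

```text
time_s: 31.3
position: [0.5382, -0.0641, 0.0841]
tcp_rot: [3.142, -0.0, 3.002]
contact_force: [-0.1, -0.1, -0.4]
grip_width: 0.0219
finger_force: 0.0
```

Emit:
{"name": "move_arm", "arguments": {
  "deltas": [
    [[0, 0, -0.1, 0, 0, 0], [0, 0, -0.2, 0, 0, 0], [0, 0, -0.4, 0, 0, 0], [0, 0, -0.7, 0, 0, 0], [0, 0, -1, 0, 0, 0], [0, 0, -1, 0, 0, 0], [0, 0, -1, 0, 0, 0]]
  ]
}}

```text
time_s: 32.0
position: [0.5388, -0.0642, 0.236]
tcp_rot: [-3.142, 0.003, 3.002]
contact_force: [-0.7, -0.1, -0.7]
grip_width: 0.022
finger_force: 0.0
```

```bash
python3 -c "
from h import *
snap('wrist','w10'); snap('side','s10'); snap('scene','c10'); cups('s10','c10')
nest('w10',.05,.0655,.14); nest('w10',.0665,.08,.084)
go([.361,.262,.22],172)"
```

```text
s10 [120 228] 105 z 0.0532 [0.836  0.3214 0.0559] bgr [ 97. 105. 107.]
s10 [282 294] 260 z 0.0528 [0.3597 0.2623 0.057 ] bgr [121.  120.  118.5]
s10 [ 88 352] 882 z 0.0555 [0.6332 0.5691 0.1577] bgr [79. 79. 79.]
s10 [ 45 350] 93 z 0.0576 [0.7114 0.6181 0.074 ] bgr [80. 46. 23.]
s10 [261 369] 93 z 0.0552 [0.3049 0.4197 0.0475] bgr [155. 158. 150.]
s10 [105 392] 77 z 0.0536 [0.5362 0.6113 0.0305] bgr [38. 60. 79.]
c10 [459 194] 89 z 0.0539 [0.3154 0.4141 0.0475] bgr [115. 118. 123.]
c10 [404 202] 172 z 0.0516 [0.3626 0.2615 0.0594] bgr [105.5 109.  117. ]
c10 [548 252] 891 z 0.054 [0.5077 0.5814 0.2886] bgr [81. 83. 92.]
c10 [578 310] 163 z 0.0538 [0.6732 0.5988 0.0885] bgr [80. 49. 33.]
c10 [605 344] 268 z 0.0534 [0.7533 0.6154 0.0761] bgr [82. 49. 31.]
w10 3750 z 0.058762733409315426 [ 0.5434 -0.0263  0.1399] slope [-0.011 -0.003  0.064]
w10 1981 z 0.07281142573699673 [ 0.5439 -0.0273  0.0843] slope [-0.006 -0.001  0.076]
at [ 0.5372 -0.0639  0.233 ] [ 1.80e+02 -1.50e-01  1.72e+02] delta [1.465 1.988 0.09 ] [ 0.    -0.002  0.   ] calls 2
```

Emit:
{"name": "move_arm", "arguments": {
  "deltas": [
    [[0.3, 0.99, 0.04, 0, 0, 0], [0.73, 0.99, 0.04, 0, 0, 0], [0.73, 0.99, 0.04, 0, 0, 0], [0.73, 0.99, 0.04, 0, 0, 0], [0.73, 0.99, 0.04, 0, 0, 0], [0.73, 0.99, 0.04, 0, 0, 0]]
  ],
  "gripper": -0.82
}}

```text
time_s: 32.75
position: [0.4498, 0.0986, 0.2273]
tcp_rot: [-3.141, -0.002, 3.004]
contact_force: [-0.5, -0.3, 0.9]
grip_width: 0.0666
finger_force: 0.0
```

Emit:
{"name": "move_arm", "arguments": {
  "deltas": [
    [[0.73, 0.99, 0.04, 0, 0, 0], [0.73, 0.99, 0.04, 0, 0, 0], [0.73, 0.99, 0.04, 0, 0, 0], [0.73, 0.99, 0.04, 0, 0, 0], [0.73, 0.99, 0.04, 0, 0, 0], [0.73, 0.99, 0.04, 0, 0, 0]]
  ]
}}

```text
time_s: 33.35
position: [0.3633, 0.2603, 0.2217]
tcp_rot: [-3.141, -0.0, 3.003]
contact_force: [-0.1, 0.4, 0.5]
grip_width: 0.0798
finger_force: 0.0
```

```bash
python3 -c "
from h import *
snap('wrist','w11'); snap('side','s11'); cups('w11','s11')
go([.361,.262,.064],172)"
```

```text
w11 [464 107] 456 z 0.0541 [0.3085 0.4162 0.0488] bgr [109. 114. 109.]
w11 [320 181] 1231 z 0.0538 [0.36   0.2616 0.0557] bgr [117. 114. 111.]
w11 [630 234] 1151 z 0.0509 [0.4668 0.5905 0.1412] bgr [29. 49. 65.]
s11 [119 228] 102 z 0.053 [0.8371 0.3211 0.0563] bgr [107.5 117.  119.5]
s11 [282 294] 265 z 0.0527 [0.3597 0.2624 0.0566] bgr [120. 120. 118.]
s11 [ 89 352] 880 z 0.0554 [0.6325 0.5693 0.1579] bgr [81. 80. 79.]
s11 [ 45 350] 93 z 0.0576 [0.711  0.6179 0.0732] bgr [80. 46. 23.]
s11 [261 369] 92 z 0.0547 [0.3057 0.4191 0.0476] bgr [156.  159.5 152. ]
s11 [106 392] 74 z 0.053 [0.5352 0.6109 0.0297] bgr [37.  59.  79.5]
at [0.3636 0.2595 0.2218] [-1.7996e+02 -2.0000e-02  1.7192e+02] delta [0.019 0.015 1.052] [-0.    -0.    -0.001] calls 2
```

Emit:
{"name": "move_arm", "arguments": {
  "deltas": [
    [[0.024, 0.014, 0.3, 0, 0, 0], [0.024, 0.014, 0.6, 0, 0, 0], [0.024, 0.014, 0.8, 0, 0, 0], [0.024, 0.014, 0.93, 0, 0, 0], [0.024, 0.014, 1, 0, 0, 0], [0.024, 0.014, 1, 0, 0, 0]]
  ]
}}

```text
time_s: 34.05
position: [0.3595, 0.2618, 0.0712]
tcp_rot: [-3.14, -0.002, 3.0]
contact_force: [-0.2, -0.5, 0.9]
grip_width: 0.0798
finger_force: 0.0
```

Emit:
{"name": "move_arm", "arguments": {
  "deltas": [
    [[0, 0, 0.05, 0, 0, 0], [0, 0, 0.05, 0, 0, 0], [0, 0, 0.05, 0, 0, 0], [0, 0, 0.05, 0, 0, 0], [0, 0, 0.05, 0, 0, 0], [0, 0, 0.05, 0, 0, 0], [0, 0, 0.05, 0, 0, 0]]
  ],
  "gripper": 1,
  "squeeze": 20
}}

```text
time_s: 34.75
position: [0.3598, 0.2633, 0.0652]
tcp_rot: [3.141, 0.001, 3.002]
contact_force: [0.5, -1.9, 6.9]
grip_width: 0.0556
finger_force: 20.0
```

Emit:
{"name": "move_arm", "arguments": {
  "deltas": [
    [[0, 0, -0.1, 0, 0, 0], [0, 0, -0.2, 0, 0, 0], [0, 0, -0.4, 0, 0, 0], [0, 0, -0.6, 0, 0, 0], [0, 0, -0.8, 0, 0, 0], [0, 0, -1, 0, 0, 0], [0, 0, -1, 0, 0, 0], [0, 0, -1, 0, 0, 0]]
  ]
}}

```text
time_s: 35.55
position: [0.3594, 0.2631, 0.2149]
tcp_rot: [3.141, 0.001, 3.002]
contact_force: [0.4, -0.2, -1.1]
grip_width: 0.0552
finger_force: 20.0
```

```bash
python3 -c "
from h import *
go([.5438,-.0272,.24],172)"
```

```text
at [0.3594 0.2631 0.2149] [1.7995e+02 6.0000e-02 1.7201e+02] delta [-1.487 -1.746 -0.168] [0.001 0.001 0.   ] calls 2
```

Emit:
{"name": "move_arm", "arguments": {
  "deltas": [
    [[-0.4, -0.4, -0.08, 0, 0, 0], [-0.744, -0.873, -0.08, 0, 0, 0], [-0.744, -0.873, -0.08, 0, 0, 0], [-0.744, -0.873, -0.08, 0, 0, 0], [-0.744, -0.873, -0.08, 0, 0, 0]]
  ]
}}

```text
time_s: 36.05
position: [0.4522, 0.1156, 0.2251]
tcp_rot: [-3.141, -0.002, 2.998]
contact_force: [-0.5, 0.4, -0.8]
grip_width: 0.0552
finger_force: 20.0
```

Emit:
{"name": "move_arm", "arguments": {
  "deltas": [
    [[-0.4, -0.4, -0.08, 0, 0, 0], [-0.744, -0.873, -0.08, 0, 0, 0], [-0.744, -0.873, -0.08, 0, 0, 0], [-0.744, -0.873, -0.08, 0, 0, 0], [-0.744, -0.873, -0.08, 0, 0, 0], [-0.744, -0.873, -0.08, 0, 0, 0], [-0.744, -0.873, -0.08, 0, 0, 0]]
  ]
}}

```text
time_s: 36.75
position: [0.5427, -0.0258, 0.2377]
tcp_rot: [3.141, -0.002, 3.003]
contact_force: [-1.4, 0.6, 0.0]
grip_width: 0.0554
finger_force: 20.0
```

```bash
python3 -c "
from h import *
go([.5438,-.0272,.098],172); z=r.observe()['position'][2]
snap('wrist','w12'); nest('w12',.05,.0655,.14); nest('w12',.0665,.08,.084); nest('w12',z-.02,z-.005,.056)"
```

```text
at [ 0.5427 -0.0258  0.2377] [ 1.7999e+02 -1.4000e-01  1.7208e+02] delta [-0.011 -0.008  0.931] [ 0.    -0.002  0.001] calls 1
w12 2610 z 0.05884508748368941 [ 0.5432 -0.0262  0.1396] slope [-0.011  0.002  0.064]
w12 1237 z 0.07288742999191733 [ 0.5439 -0.0275  0.0838] slope [-0.001  0.     0.073]
w12 4780 z 0.22615892408029564 [ 0.5416 -0.0258  0.0598] slope [-0.007 -0.     0.229]
```

View pics/w12.png

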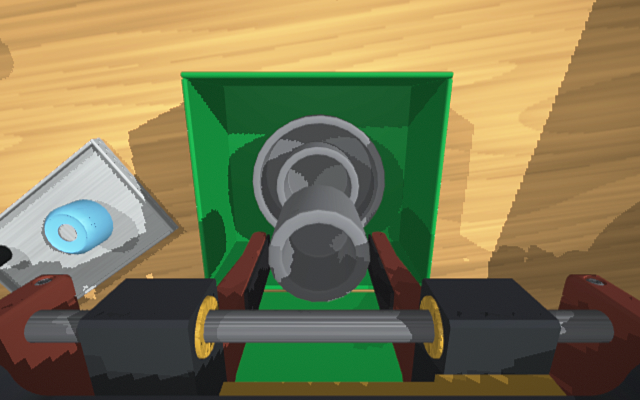

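Cup_d is level over cup_c, about 2 mm off centre, well inside the 6 mm clearance. Lowering it with that small correction.

Emit:
{"name": "move_arm", "arguments": {
  "deltas": [
    [[-0.011, -0.008, 0.2, 0, 0, 0], [-0.011, -0.008, 0.4, 0, 0, 0], [-0.011, -0.008, 0.6, 0, 0, 0], [-0.011, -0.008, 0.72, 0, 0, 0], [-0.011, -0.008, 0.8, 0, 0, 0], [-0.011, -0.008, 0.85, 0, 0, 0], [-0.011, -0.008, 0.88, 0, 0, 0], [-0.011, -0.008, 0.9, 0, 0, 0], [-0.011, -0.008, 0.91, 0, 0, 0], [-0.011, -0.008, 0.92, 0, 0, 0], [-0.011, -0.008, 0.925, 0, 0, 0]]
  ]
}}

```text
time_s: 37.9
position: [0.5458, -0.0288, 0.1003]
tcp_rot: [3.142, 0.001, 3.002]
contact_force: [-0.7, 0.5, -0.8]
grip_width: 0.0554
finger_force: 20.0
```

Emit:
{"name": "move_arm", "arguments": {
  "deltas": [
    [[0.01, 0.01, 0.005, 0, 0, 0], [0.01, 0.01, 0.01, 0, 0, 0], [0.01, 0.01, 0.017, 0, 0, 0], [0.01, 0.01, 0.017, 0, 0, 0]]
  ]
}}

```text
time_s: 38.3
position: [0.5441, -0.027, 0.0982]
tcp_rot: [3.142, -0.0, 3.002]
contact_force: [-4.0, 0.6, 10.4]
grip_width: 0.0553
finger_force: 20.0
```

Emit:
{"name": "move_arm", "arguments": {
  "deltas": [
    [[0, 0, 0, 0, 0, 0], [0, 0, 0, 0, 0, 0], [0, 0, 0, 0, 0, 0], [0, 0, 0, 0, 0, 0]]
  ],
  "gripper": -0.7
}}

```text
time_s: 38.7
position: [0.5442, -0.027, 0.0973]
tcp_rot: [3.142, -0.0, 3.002]
contact_force: [-0.2, 0.4, 0.4]
grip_width: 0.0744
finger_force: 0.0
```

Emit:
{"name": "move_arm", "arguments": {
  "deltas": [
    [[0, 0, -0.1, 0, 0, 0], [0, 0, -0.2, 0, 0, 0], [0, 0, -0.4, 0, 0, 0], [0, 0, -0.7, 0, 0, 0], [0, 0, -1, 0, 0, 0], [0, 0, -1, 0, 0, 0], [0, 0, -1, 0, 0, 0]]
  ]
}}

```text
time_s: 39.4
position: [0.5446, -0.0271, 0.2482]
tcp_rot: [3.141, 0.002, 3.002]
contact_force: [0.9, -0.8, -1.0]
grip_width: 0.0747
finger_force: 0.0
```

```bash
python3 -c "
from h import *
snap('wrist','w13'); nest('w13',.05,.0655,.14); nest('w13',.0665,.08,.084); nest('w13',.0805,.095,.056)
snap('scene','c13'); im,d,c=load('c13'); w=world(d,c); e=w[(w[...,2]>.22)&(w[...,2]<.3)&(w[...,0]>.67)&(w[...,0]<.76)&(abs(w[...,1]+.05)<.08)]; e=e[e[:,0]>np.percentile(e[:,0],60)] if len(e) else e; print('bar',len(e),np.median(e,0))
go([.45,-.04,.36],82)"
```

```text
w13 3571 z 0.058769236032119476 [ 0.5434 -0.0261  0.1398] slope [-0.01   0.001  0.064]
w13 2055 z 0.07281598739567946 [ 0.5442 -0.0275  0.0842] slope [-0.004  0.001  0.075]
w13 1235 z 0.08683373163129882 [ 0.5443 -0.027   0.056 ] slope [-0.004  0.002  0.089]
bar 416 [ 0.70406102 -0.04509298  0.27668133]
at [ 0.5433 -0.027   0.2461] [-1.7999e+02 -1.3000e-01  1.7200e+02] delta [ 0.605 -0.172 -0.758] [-0.001 -0.001  1.   ] calls 2
```

View pics/w13.png

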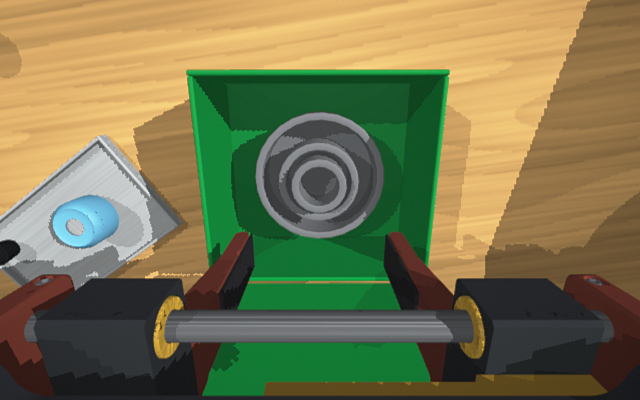

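The nest is level and in size order, with rims at 59, 73 and 87 mm. Next I'll grip the bar again and shut the flap.

Emit:
{"name": "move_arm", "arguments": {
  "deltas": [
    [[0.3, 0, -0.4, 0, 0, 0], [0.5, 0, -0.8, 0, 0, 1], [0.5, 0, -0.8, 0, 0, 1], [0.5, 0, -0.8, 0, 0, 1], [0.5, 0, -0.8, 0, 0, 1], [0.5, 0, -0.8, 0, 0, 1], [0.5, 0, -0.8, 0, 0, 1], [0.5, 0, -0.8, 0, 0, 1], [0.5, 0, -0.8, 0, 0, 1], [0.5, 0, -0.8, 0, 0, 1], [0.5, 0, -0.8, 0, 0, 1], [0.5, 0, -0.8, 0, 0, 1], [0.5, 0, -0.8, 0, 0, 1], [0.5, 0, -0.8, 0, 0, 1], [0.5, 0, -0.8, 0, 0, 1]]
  ],
  "gripper": 0.4
}}

```text
time_s: 41.0
position: [0.4697, -0.0166, 0.3666]
tcp_rot: [-3.14, 0.0, 1.433]
contact_force: [0.3, -0.5, -0.5]
grip_width: 0.0268
finger_force: 0.0
```

```bash
python3 -c "
from h import *
go([.6985,-.0498,.37],82)"
```

```text
at [ 0.4697 -0.0166  0.3666] [-1.7992e+02  1.0000e-02  8.2090e+01] delta [-0.009  1.541 -0.025] [-0.001  0.     0.001] calls 2
```

Emit:
{"name": "move_arm", "arguments": {
  "deltas": [
    [[0, 0.3, -0.03, 0, 0, 0], [0, 0.6, -0.03, 0, 0, 0], [0, 0.77, -0.03, 0, 0, 0], [0, 0.77, -0.03, 0, 0, 0]]
  ]
}}

```text
time_s: 41.4
position: [0.5866, -0.0331, 0.3708]
tcp_rot: [-3.141, -0.0, 1.432]
contact_force: [0.4, -0.2, 0.3]
grip_width: 0.0265
finger_force: 0.0
```

Emit:
{"name": "move_arm", "arguments": {
  "deltas": [
    [[0, 0.3, 0, 0, 0, 0], [0, 0.6, 0, 0, 0, 0], [0, 0.77, 0, 0, 0, 0], [0, 0.77, 0, 0, 0, 0], [0, 0.77, 0, 0, 0, 0], [0, 0.77, 0, 0, 0, 0]]
  ]
}}

```text
time_s: 42.0
position: [0.6973, -0.0485, 0.3719]
tcp_rot: [-3.141, 0.0, 1.432]
contact_force: [-0.5, 0.3, 0.5]
grip_width: 0.0263
finger_force: 0.0
```

```bash
python3 -c "
from h import *
go([.6995,-.0498,.2758],82)"
```

```text
at [ 0.6973 -0.0485  0.3719] [-179.95    0.     82.03] delta [-0.007  0.016  0.641] [-0.001  0.     0.   ] calls 1
```

Emit:
{"name": "move_arm", "arguments": {
  "deltas": [
    [[0, 0.012, 0.15, 0, 0, 0], [0, 0.012, 0.3, 0, 0, 0], [0, 0.012, 0.4, 0, 0, 0], [0, 0.012, 0.5, 0, 0, 0], [0, 0.012, 0.57, 0, 0, 0], [0, 0.012, 0.62, 0, 0, 0], [0, 0.012, 0.64, 0, 0, 0], [0, 0.012, 0.64, 0, 0, 0]]
  ]
}}

```text
time_s: 42.8
position: [0.7005, -0.049, 0.2758]
tcp_rot: [-3.142, -0.0, 1.431]
contact_force: [-0.3, -0.1, 0.1]
grip_width: 0.0265
finger_force: 0.0
```

Emit:
{"name": "move_arm", "arguments": {
  "deltas": [
    [[0, 0, 0, 0, 0, 0], [0, 0, 0, 0, 0, 0], [0, 0, 0, 0, 0, 0], [0, 0, 0, 0, 0, 0], [0, 0, 0, 0, 0, 0]]
  ],
  "gripper": 1,
  "squeeze": 15
}}

```text
time_s: 43.3
position: [0.7008, -0.049, 0.2765]
tcp_rot: [3.141, -0.0, 1.431]
contact_force: [0.2, -0.1, 1.9]
grip_width: 0.0104
finger_force: 15.0
```

```bash
python3 - <<'E'
from h import *
o=r.observe(); M=R.from_euler('xyz',[np.pi,0,np.radians(82)]); p=o['position']
H=np.array([.638-.0015,-.040,.11]); ax=np.array([.9903,-.139,0])
P=lambda a:H+ax*(-.17*np.cos(a)+.043*np.sin(a))+np.array([0,0,.17*np.sin(a)+.043*np.cos(a)+.003])
s=(p-H)@ax; z=p[2]-.113; a=np.arctan2(z,-s)-np.arctan2(.043,.17); print(p,'angle',a,'rad',np.hypot(s,z),'y',p-P(a))
S=[a,1.2,.6,0.0]
for a0,a1,n in ((S[0],S[1],8),(S[1],S[2],9),(S[2],S[3],10)):
    print(a0,a1,[[float(v) for v in np.round(M.inv().apply(P(b)-P(a0))/.15,3)] for b in np.linspace(a0,a1,n+1)[1:]])
E
```

```text
[ 0.70076169 -0.0490405   0.27652147] angle 1.7008471543017467 rad 0.1759279137352832 y [ 2.05863836e-04 -4.95296504e-05  5.33508425e-04]
1.7008471543017467 1.2 [[-0.0, -0.069, -0.025], [-0.0, -0.139, -0.045], [-0.0, -0.21, -0.061], [-0.0, -0.283, -0.073], [-0.0, -0.356, -0.08], [-0.0, -0.429, -0.082], [-0.0, -0.502, -0.08], [-0.0, -0.575, -0.074]]
1.2 0.6 [[-0.0, -0.077, 0.012], [-0.0, -0.153, 0.029], [-0.0, -0.228, 0.052], [-0.0, -0.301, 0.079], [-0.0, -0.372, 0.111], [-0.0, -0.44, 0.147], [-0.0, -0.507, 0.189], [-0.0, -0.57, 0.234], [-0.0, -0.63, 0.284]]
0.6 0.0 [[-0.0, -0.051, 0.048], [-0.0, -0.099, 0.099], [-0.0, -0.144, 0.153], [-0.0, -0.186, 0.209], [-0.0, -0.224, 0.268], [-0.0, -0.259, 0.329], [-0.0, -0.29, 0.392], [-0.0, -0.317, 0.456], [-0.0, -0.341, 0.522], [-0.0, -0.36, 0.59]]
```

Emit:
{"name": "move_arm", "arguments": {
  "deltas": [
    [[0, -0.069, -0.025, 0, 0, 0], [0, -0.139, -0.045, 0, 0, 0], [0, -0.21, -0.061, 0, 0, 0], [0, -0.283, -0.073, 0, 0, 0], [0, -0.356, -0.08, 0, 0, 0], [0, -0.429, -0.082, 0, 0, 0], [0, -0.502, -0.08, 0, 0, 0], [0, -0.575, -0.074, 0, 0, 0]]
  ]
}}

```text
time_s: 44.1
position: [0.6138, -0.0368, 0.2867]
tcp_rot: [-3.141, -0.0, 1.431]
contact_force: [2.5, 0.6, 1.7]
grip_width: 0.0103
finger_force: 15.0
```

Emit:
{"name": "move_arm", "arguments": {
  "deltas": [
    [[0, -0.077, 0.012, 0, 0, 0], [0, -0.153, 0.029, 0, 0, 0], [0, -0.228, 0.052, 0, 0, 0], [0, -0.301, 0.079, 0, 0, 0], [0, -0.372, 0.111, 0, 0, 0], [0, -0.44, 0.147, 0, 0, 0], [0, -0.507, 0.189, 0, 0, 0], [0, -0.57, 0.234, 0, 0, 0], [0, -0.63, 0.284, 0, 0, 0]]
  ]
}}

```text
time_s: 45.0
position: [0.5207, -0.0237, 0.2438]
tcp_rot: [-3.142, -0.0, 1.431]
contact_force: [2.0, 1.6, -0.5]
grip_width: 0.0102
finger_force: 15.0
```

Emit:
{"name": "move_arm", "arguments": {
  "deltas": [
    [[0, -0.051, 0.048, 0, 0, 0], [0, -0.099, 0.099, 0, 0, 0], [0, -0.144, 0.153, 0, 0, 0], [0, -0.186, 0.209, 0, 0, 0], [0, -0.224, 0.268, 0, 0, 0], [0, -0.259, 0.329, 0, 0, 0], [0, -0.29, 0.392, 0, 0, 0], [0, -0.317, 0.456, 0, 0, 0], [0, -0.341, 0.522, 0, 0, 0], [0, -0.35, 0.55, 0, 0, 0], [0, -0.355, 0.57, 0, 0, 0]]
  ]
}}

```text
time_s: 46.1
position: [0.4686, -0.0165, 0.1584]
tcp_rot: [-3.141, 0.0, 1.431]
contact_force: [0.5, 0.7, 1.6]
grip_width: 0.0104
finger_force: 15.0
```

```bash
python3 -c "
from h import *
o=r.observe(); print(o['position'],o['contact_force'])"
```

```text
[ 0.46857767 -0.01646755  0.15835441] [0.52981714 0.68910163 1.57519841]
```

Emit:
{"name": "move_arm", "arguments": {
  "deltas": [
    [[0, 0, 0.01, 0, 0, 0], [0, 0, 0.02, 0, 0, 0], [0, 0, 0.03, 0, 0, 0], [0, 0, 0.03, 0, 0, 0]]
  ]
}}

```text
time_s: 46.5
position: [0.4679, -0.0164, 0.155]
tcp_rot: [-3.14, 0.0, 1.431]
contact_force: [-6.9, 2.3, 12.1]
grip_width: 0.0103
finger_force: 15.0
```

Contact at the closed stop. Release and rise.

Emit:
{"name": "move_arm", "arguments": {
  "deltas": [
    [[0, 0, 0, 0, 0, 0], [0, 0, 0, 0, 0, 0], [0, 0, 0, 0, 0, 0], [0, 0, 0, 0, 0, 0]]
  ],
  "gripper": 0.3
}}

```text
time_s: 46.9
position: [0.4687, -0.0165, 0.1543]
tcp_rot: [-3.141, 0.0, 1.431]
contact_force: [0.7, -0.4, 0.2]
grip_width: 0.0303
finger_force: 0.0
```

Emit:
{"name": "move_arm", "arguments": {
  "deltas": [
    [[0, 0, -0.1, 0, 0, 0], [0, 0, -0.2, 0, 0, 0], [0, 0, -0.4, 0, 0, 0], [0, 0, -0.7, 0, 0, 0], [-0.3, -0.2, -1, 0, 0, 0], [-1, -0.2, -1, 0, 0, 0], [-1, -0.2, -1, 0, 0, 0], [-1, -0.2, -1, 0, 0, 0], [-1, -0.2, -1, 0, 0, 0]]
  ]
}}

```text
time_s: 47.8
position: [0.4178, -0.163, 0.3048]
tcp_rot: [3.141, 0.001, 1.427]
contact_force: [-0.2, 0.1, 0.1]
grip_width: 0.0305
finger_force: 0.0
```

```bash
python3 - <<'E'
from h import *
snap('scene','c14'); snap('side','s14')
for f in ('c14','s14'):
    im,d,c=load(f); w=world(d,c); hsv=cv2.cvtColor(im,cv2.COLOR_BGR2HSV)
    p=w[(abs(hsv[...,0].astype(int)-60)<15)&(hsv[...,1]>120)&np.isfinite(w[...,0])&(w[...,2]>.113)&(w[...,2]<.13)]
    print(f,np.linalg.lstsq(np.c_[p[:,:2],np.ones(len(p))],p[:,2],rcond=None)[0],np.percentile(p[:,2],[2,50,98]))
cv2.imwrite('pics/m14.png',cv2.resize(np.vstack([load('c14')[0],load('s14')[0]]),(480,600)))
E
```

```text
c14 [ 1.38198457e-03 -6.24168883e-05  1.16913370e-01] [0.115381   0.11765293 0.12010078]
s14 [0.00132236 0.00045253 0.117046  ] [0.11458444 0.11778608 0.12065567]
```

View pics/m14.png

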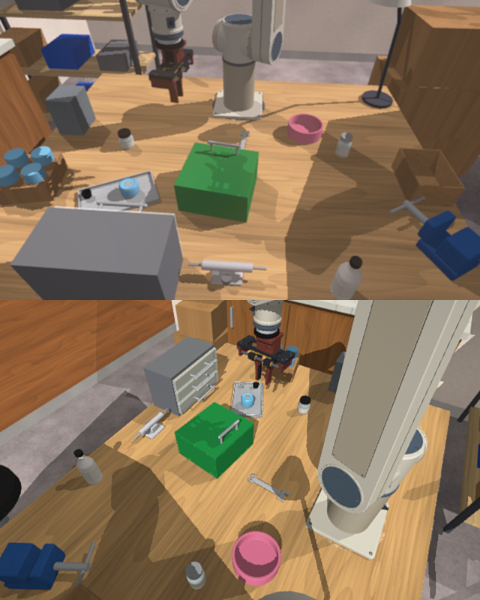

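The flap is shut flat with its top at 118 mm. The wheel lies flat on the tray, both jars are standing, and the pink cup is untouched. No grey cups are left on the bench, so I'm handing in.

```bash
python3 -c "
from plant import r
print(r.job_done())"
```

```text
the job is handed in; nothing more can be done
None
```

I handed the job in at about 48 s of robot time: the one wheel (no second was there) lies flat on the tray, cups a, c and d (no cup_b) are nested upright in the bin, the flap is shut, and the jars and pink cup were not touched.

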